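# Hang the pail on the bench scale and tare it

## Task

Hang the empty steel pail by its handle on the two-pronged hook of the weigh stand, so that the handle's bar lies across both prongs, and let go of it. Then tare the scale: turn the spring-return key on the console clockwise all the way to its stop, hold it there for a moment, and let it spring fully back, with the pail still hanging. Leave the other things on the table where they are.

Things in the scene. Friction and masses are not known exactly. Their poses are not given: they have to be found in the camera images.
- pail: Loose empty steel pail, 0.25 to 0.5 kg, 100 mm across at the rim, 80 mm at the foot, rim 80 mm high, with a rigid upright bail over it (see pail_bar). Origin at the centre of the underside, z up. It starts standing on the table in one of three places side by side (left, middle, right); the weigh stand and the console have the other two.
- pail_bar (a point): Middle of the bail's straight level top bar, 160 mm above the pail's foot; y along the bar. Bail: round steel, 10 mm thick, legs 62 mm either side of the centre, 75 mm clear between rim and bar. The middle 44 mm of the bar is a square sleeve 14 mm thick, to grip from above.
- stand: Fixed weigh stand. Origin on the table directly below the hook's seat; x points from the prong ends to the column. Base plate 230 x 150 x 14 mm; grey column 60 mm wide, front face 117 mm behind (+x of) the seat; on it a dark crossbar 110 mm wide, front 113 mm behind the seat, top 216 mm above the table, from which two prongs reach out along -x.
- seat (a point): Where the bar's middle ends up when hung: midway between the two prongs, 205 mm above the table, axes as the stand's. Prongs: steel, 8 mm thick, 80 mm apart (y = +40 and -40 mm), top 200 mm and underside 192 mm above the table here; level from 14 mm in front to 18 mm behind.
- prongs (a point): Midway between the upturned free ends of the two prongs, at their top: 30 mm in front (-x) of the seat, 224 mm above the table. The bar goes over these ends along the stand's +x, with the pail's rim below the prongs, then down into the seat.
- console: Fixed indicator console: grey block 150 x 140 mm, 60 mm high, with a raised display 140 mm wide along its back (+x), 74 to 96 mm behind the key's axis, top 118 mm high. Origin on the table below the key's axis.
- key (a joint): Tare key angle in rad: 0 at rest, grows clockwise seen from above, stop at 1.2 (69 degrees). A spring returns it to 0: torque 0.10 Nm at rest rising to 0.34 Nm at the stop (about 6 N pushed 60 mm from the axis); damped, back within about 1 s of release.
- key_axis (a point): On the key's vertical axis, 81 mm above the table. The key: black hub 42 mm across, top 98 mm above the table, with one straight arm 14 mm wide that ends 90 mm from the axis and spans heights 68 to 94 mm (8 mm clear of the block). At rest the arm points to the console's front (-x), swung 34 degrees towards its -y side; at the stop, 34 degrees towards +y.
- key_tip (a point): End of the key's arm on its centreline, 90 mm from the axis, 81 mm above the table; it moves with the key.
- ramekin: Bystander: white ceramic bowl 84 mm across, 50 mm high, in front of and between the working places; origin at underside.
- tin: Bystander: plain steel cup without handle, 84 mm across, 85 mm high, in front of and between the working places; origin at underside.
- jar: Bystander: glass jar 80 mm across, 110 mm high, behind and between the working places; origin at underside.
- jar2: Bystander: a second such jar, likewise; origin at underside.
- can: Bystander: red drinks can 66 mm across, 115 mm high, at the right side; origin at underside.
- mould: Bystander: red six-cell mould 150 x 200 x 28 mm at the right side; origin at underside.
- tape: Bystander: red tape dispenser with a roll, 150 x 60 mm, 97 mm high, at the left side; origin at underside.
Mind the look-alikes: they are no part of the job. What is shaped like the console but green is not meant.

How it is judged:
By the outcome, as a careful person would: the job done as asked, in the order asked, and still so for the second after the job is handed in, with the robot touching nothing.
It also fails if it takes over 70 s, if anything falls off the work surface, if the arm or the gripper's body presses on something with over 40 N, if the wrist force passes 120 N, or if a joint passes its speed limit or range.

## Robot

A 6-joint arm with a two-finger parallel gripper is mounted at the origin on the work surface. World frame = base frame: x ahead of the robot, y to its left, z up, the work surface at z = 0. Lengths are in m, angles in rad, forces in N, time in s.
With the tool pointing down it reaches from about 0.375 to 0.925 m from the base axis. Payload 5.7 kg.
Tool frame: the origin (TCP) lies midway between the tips of the shut fingers; the grasp point (between the pads) lies 19 mm behind it; z points along the fingers, y is the direction in which the jaws open and shut (so a half turn about z gives the same grasp; the last joint's range is limited). The gripper opens to 85 mm and grips with 20 to 120 N. Pads are 22 mm wide; open, the fingers measure 114 mm over their backs; the gripper's body (76 mm by 85 mm) begins 54 mm behind the grasp point. The pads swing forward as they close: fully open they stand 13 mm farther back than shut.
Start: joints at [-1.329, 0.359, 1.51, -0, 1.272, -0.115], TCP at [0.21, -0.562, 0.231] pointing down, gripper open.
Joint ranges: [-2.97, 2.97], [-1.01, 2.36], [0.21, 2.38], [-0.96, 4.11], [0.2, 2.71], [-2.98, 2.98]. Speed limits (rad/s): [2.39, 2.39, 3.14, 3.14, 3.14, 3.14].

## Interface

Orientations are given as a rotation vector (axis times angle).
In Python, from plant import manip, optics gives the robot as it stands.
- The arm moves only by the tool apply_moves, never from a script. Its arguments are lists of equal length, an entry for each row: "rot": the turn, a rotation vector about the tool's x, y, z in rad, a list of three; "dp": the shift along the tool's x, y, z in m, a list of three; "claw": the opening, from 0 (shut) to 1 (fully open). In form: {"rot": [[wx, wy, wz], ...], "dp": [[tx, ty, tz], ...], "claw": [claw, ...]}. A call has exactly 5 rows; each row is the pose to reach, as a shift and turn from the pose commanded when the call began, along the tool's axes at that moment; what a row does not reach only later rows make up. A row lasts 1/10 s, in which the tool goes at most 50 mm and 8.59 degrees, less where a joint would pass 70% of its speed; a pose out of reach is approached as far as the arm can. A call with a gripper value outside its range is refused whole. The fingers move at their own pace and stop on an object; "newtons" is the grip in N (left out, the last holds). Time passes only in rows, so rows that repeat a pose let the fingers close, or fill a call up. It gives the time, the measured TCP pose, the force and the opening at its end, in the units of the state.
- manip.sense(): the state, without advancing time (a new reading comes with each control period).
- optics.grab_frame(name): name is "side" or "top" or "wrist"; returns a dict with "color" (400x640x3 uint8, red, green, blue), "intrinsics" (3x3 intrinsics, pixels), "view" (4x4, takes a point from world to camera coordinates). Camera axes: x right, y down, z forward; pixel columns grow to the right and rows downward; lengths in m; the calibration is good to about 2 mm. A picture is of the moment at which its call begins. There is no depth.
- manip.close_job(): hands the job in, once; it reports no verdict.
The state is a dict: "time": time; "qpos": joint angles; "joint_vel": joint speeds; "effort": joint torques, N m; "ee_pos": TCP position; "tcp_rot": TCP orientation; "force": force on the tool from outside, world axes, zero at the start; "moment": the same for the moment, N m; "opening": opening from 0.0 (shut) to 1.0 (fully open).
Only numpy, scipy, OpenCV 4.12 (cv2) and the standard library are available. Lean on these libraries where they do the work, as an engineer would, in place of code of your own. Each camera call takes 0.05 s, during which the arm holds its last target.

## Working session

There is one attempt and no reset: what is moved stays moved. The work goes in short steps, Python scripts to look and compute and a tool call to move; the robot and the scene stay as the last step left them, time stands still between calls to the robot, and variables do not carry over. Pictures are saved under pics/ and viewed, and the job is handed in when it is done.

Besides the shell and the picture viewer there is one more tool, called after "Request:" by a JSON object that holds its "method" and its "body", one argument or row to a line. apply_moves: Moves the arm, as the interface text tells. Its arguments: {"type":"object","properties":{"rot":{"type":"array","items":{"type":"array","items":{"type":"number"}}},"dp":{"type":"array","items":{"type":"array","items":{"type":"number"}}},"claw":{"type":"array","items":{"type":"number"}},"newtons":{"type":"number"}},"required":["rot","dp","claw"]}

```bash
ls; mkdir -p pics; python3 - <<'E'
from plant import manip, optics
import cv2
for n in ["side","top","wrist"]:
    f=optics.grab_frame(n)
    cv2.imwrite(f"pics/a_{n}.png",f["color"][:,:,::-1])
    print(n,f["intrinsics"].tolist(),f["view"].round(4).tolist())
print(manip.sense())
E
```

```text
pics
side [[427.83124646813235, 0.0, 321.1227480378455], [0.0, 427.83124646813235, 204.27200905242663], [0.0, 0.0, 1.0]] [[0.8341, -0.5513, 0.0174, -0.3892], [-0.3125, -0.4983, -0.8087, 0.2892], [0.4545, 0.6692, -0.5879, 1.5592], [0.0, 0.0, 0.0, 1.0]]
top [[419.1706483334239, 0.0, 319.35863157055866], [0.0, 419.1706483334239, 194.2098271343735], [0.0, 0.0, 1.0]] [[-0.0157, -0.9999, -0.0042, 0.049], [-0.9942, 0.016, -0.1067, 0.4928], [0.1068, 0.0025, -0.9943, 1.8174], [0.0, 0.0, 0.0, 1.0]]
wrist [[341.12393364655077, 0.0, 322.0980440656834], [0.0, 341.12393364655077, 206.52870993731236], [0.0, 0.0, 1.0]] [[0.3493, -0.937, -0.003, -0.5981], [-0.8873, -0.3318, 0.3204, -0.0413], [-0.3012, -0.1093, -0.9473, 0.3814], [0.0, 0.0, 0.0, 1.0]]
{'time': 0.15, 'qpos': array([-1.32908790e+00,  3.59364975e-01,  1.51120481e+00,  1.32100492e-05,
        1.27249890e+00, -1.15089864e-01]), 'joint_vel': array([-0.00080752, -0.00139314, -0.00382547,  0.00059391, -0.00056486,
       -0.00121461]), 'effort': array([ 6.14629789e-04, -5.28029788e+01, -2.78929889e+01, -2.28848071e-04,
        8.24041577e-03,  4.43590466e-06]), 'ee_pos': array([ 0.2094395 , -0.56168746,  0.23062356]), 'tcp_rot': array([-3.09028314e+00, -5.57221733e-01,  1.26838311e-04]), 'force': array([-0.39012591,  0.27045999, -0.34326908]), 'moment': array([ 0.03877102,  0.01184837, -0.06495989]), 'opening': 1.001537903625806}
```

View pics/a_side.png

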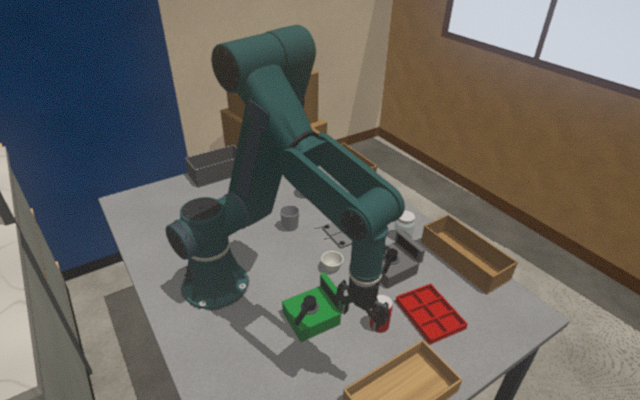

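View pics/a_top.png

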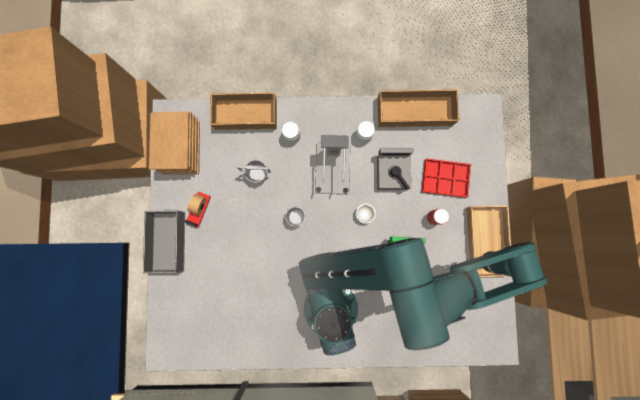

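View pics/a_wrist.png

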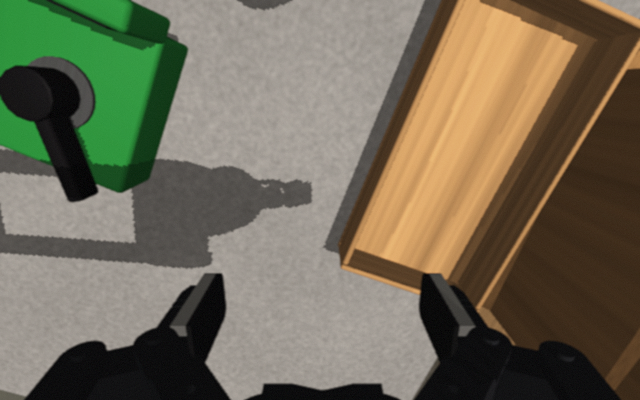

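The pail is on the left at about (255,172) in the top view, the stand is in the middle at (333,165), and the grey console is on the right at (394,172). The green decoy is near the gripper. Next I'll zoom the top view.

```bash
cat > h.py <<'E'
import numpy as np, cv2
from plant import manip, optics
from scipy.spatial.transform import Rotation as R
def cam(f):
    return np.array(f["intrinsics"]),np.array(f["view"])
def ray(f,uv):
    K,V=cam(f); d=np.linalg.inv(K)@np.array([uv[0],uv[1],1.]); Rm=V[:3,:3]; o=-Rm.T@V[:3,3]; d=Rm.T@d
    return o,d/np.linalg.norm(d)
def onz(f,uv,z):
    o,d=ray(f,uv); return o+d*(z-o[2])/d[2]
def proj(f,p):
    K,V=cam(f); c=V[:3,:3]@np.array(p)+V[:3,3]; q=K@c; return q[:2]/q[2]
def tri(obs): # list of (f,uv)
    A=np.zeros((3,3));b=np.zeros(3)
    L=[ray(*o) for o in obs]
    for o,d in L:
        P=np.eye(3)-np.outer(d,d);A+=P;b+=P@o
    x=np.linalg.solve(A,b); return x,[np.linalg.norm((np.eye(3)-np.outer(d,d))@(x-o)) for o,d in L]
def save(f,n): cv2.imwrite(n,f["color"][:,:,::-1])
def move(pos,rotm,s=None):
    """shift and rotvec in tool frame from current measured pose"""
    s=s or manip.sense(); R0=R.from_rotvec(s["tcp_rot"])
    return R0.inv().apply(np.array(pos)-s["ee_pos"]),(R0.inv()*rotm).as_rotvec()
def down(yaw): # tool z down; tool y axis at angle yaw (rad) from world x..
    y=np.array([np.cos(yaw),np.sin(yaw),0]);z=np.array([0,0,-1.]);x=np.cross(y,z)
    return R.from_matrix(np.array([x,y,z]).T)
E
python3 - <<'E'
from h import *
im=cv2.imread("pics/a_top.png")
c=im[115:245,180:480]
cv2.imwrite("pics/b_top.png",cv2.resize(c,None,fx=2.66,fy=2.66,interpolation=cv2.INTER_CUBIC))
f=optics.grab_frame("top")
import pickle
pickle.dump(f,open("top.pkl","wb"))
for uv in [(256,172),(333,165),(394,172),(290,130),(366,130),(295,217),(365,213),(198,210),(440,216)]: print(uv,onz(f,uv,0.1).round(3))
print(R.from_rotvec(manip.sense()["tcp_rot"]).as_matrix().round(3))
E
```

```text
(256, 172) [0.585 0.309 0.1  ]
(333, 165) [ 0.61  -0.019  0.1  ]
(394, 172) [ 0.575 -0.277  0.1  ]
(290, 130) [0.765 0.163 0.1  ]
(366, 130) [ 0.759 -0.164  0.1  ]
(295, 217) [0.391 0.145 0.1  ]
(365, 213) [ 0.403 -0.15   0.1  ]
(198, 210) [0.427 0.553 0.1  ]
(440, 216) [ 0.386 -0.464  0.1  ]
[[ 0.937  0.349 -0.   ]
 [ 0.349 -0.937  0.001]
 [ 0.    -0.001 -1.   ]]
```

View pics/b_top.png

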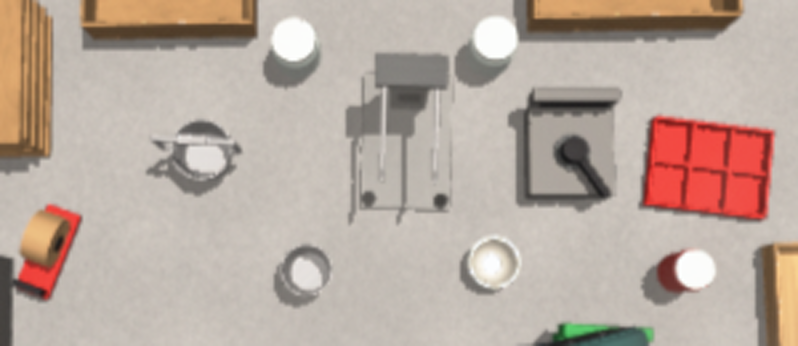

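```bash
python3 - <<'E'
from h import *
s=manip.sense(); f=optics.grab_frame("wrist")
o,_=ray(f,(0,0)); R0=R.from_rotvec(s["tcp_rot"])
print("cam in tool",R0.inv().apply(o-s["ee_pos"]).round(4))
for p,y in [((0.42,-0.42,0.40),-50),((0.52,-0.2,0.42),-30),((0.50,0.1,0.42),0)]:
    print([a.round(3) for a in move(p,down(np.radians(y)),s)])
E
```

```text
cam in tool [ 0.0831 -0.0004 -0.1422]
[array([ 0.247, -0.06 , -0.169]), array([-0.001, -0.   , -0.341])]
[array([ 0.417, -0.231, -0.189]), array([-0.001, -0.001, -0.69 ])]
[array([ 0.503, -0.519, -0.189]), array([-1.000e-03, -1.000e-03, -1.214e+00])]
```

Request:
{"method": "apply_moves", "body": {
  "rot": [
    [0,0,-0.1],
    [0,0,-0.2],
    [0,0,-0.34],
    [0,0,-0.4],
    [0,0,-0.5]
  ],
  "dp": [
    [0.25,-0.06,-0.17],
    [0.25,-0.06,-0.17],
    [0.25,-0.06,-0.17],
    [0.25,-0.06,-0.17],
    [0.25,-0.06,-0.17]
  ],
  "claw": [1,1,1,1,1]
}}

```text
time: 0.75
ee_pos: [0.3836, -0.4445, 0.3703]
tcp_rot: [-2.856, -1.309, -0.0]
force: [0.9, -0.7, 0.2]
opening: 1.002
```

```bash
python3 - <<'E'
from h import *
s=manip.sense();print(s["time"],s["ee_pos"],s["qpos"].round(2))
for p,y in [((0.52,-0.2,0.42),-30),((0.50,0.1,0.42),0)]:
    print([a.round(3) for a in move(p,down(np.radians(y)),s)])
E
```

```text
0.75 [ 0.38363815 -0.44451754  0.37028586] [-0.98  0.25  1.33  0.    1.56 -0.27]
[array([ 0.274, -0.056, -0.05 ]), array([-0.   , -0.   , -0.188])]
[array([ 0.488, -0.267, -0.05 ]), array([-0.   , -0.   , -0.711])]
```

Request:
{"method": "apply_moves", "body": {
  "rot": [
    [0,0,-0.05],
    [0,0,-0.1],
    [0,0,-0.15],
    [0,0,-0.2],
    [0,0,-0.25]
  ],
  "dp": [
    [0.274,-0.07,-0.05],
    [0.274,-0.07,-0.05],
    [0.274,-0.07,-0.05],
    [0.274,-0.07,-0.05],
    [0.274,-0.07,-0.05]
  ],
  "claw": [1,1,1,1,1]
}}

```text
time: 1.25
ee_pos: [0.4932, -0.2237, 0.4131]
tcp_rot: [2.671, 1.654, 0.0]
force: [0.5, -1.3, -1.0]
opening: 1.0
```

```bash
python3 - <<'E'
from h import *
s=manip.sense();print(s["time"],s["ee_pos"],s["qpos"].round(2))
for p,y in [((0.52,-0.05,0.42),0),((0.50,0.1,0.42),0)]:
    print([a.round(3) for a in move(p,down(np.radians(y)),s)])
f=optics.grab_frame("wrist"); save(f,"pics/c_w.png")
E
```

```text
1.25 [ 0.49316353 -0.22365655  0.41310678] [-0.55  0.16  1.35  0.    1.64 -0.09]
[array([ 0.167, -0.053, -0.007]), array([ 0.   , -0.   , -0.462])]
[array([ 0.293, -0.138, -0.007]), array([ 0.   , -0.   , -0.462])]
```

View pics/c_w.png

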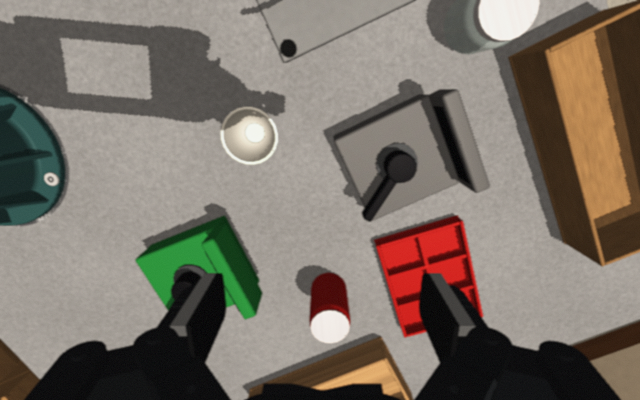

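The wrist view shows the grey console: hub near (402,165), arm tip near (370,215). I'll carry on towards the stand and the pail.

Request:
{"method": "apply_moves", "body": {
  "rot": [
    [0,0,-0.1],
    [0,0,-0.2],
    [0,0,-0.3],
    [0,0,-0.4],
    [0,0,-0.46]
  ],
  "dp": [
    [0.293,-0.138,-0.007],
    [0.293,-0.138,-0.007],
    [0.293,-0.138,-0.007],
    [0.293,-0.138,-0.007],
    [0.293,-0.138,-0.007]
  ],
  "claw": [1,1,1,1,1]
}}

```text
time: 1.8
ee_pos: [0.4983, 0.0259, 0.4182]
tcp_rot: [2.222, 2.22, 0.0]
force: [0.5, 1.3, 0.3]
opening: 1.0
```

```bash
cat >> h.py <<'E'
import pickle
def shot(name):
    f=optics.grab_frame("wrist"); save(f,f"pics/{name}.png"); pickle.dump(f,open(name+".pkl","wb")); return f
def rel(*t):
    s=manip.sense();print(round(s["time"],2),s["ee_pos"].round(4),s["force"].round(1),s["opening"].round(3),s["qpos"].round(2))
    for p,y in t: print([a.round(4).tolist() for a in move(p,down(np.radians(y)),s)])
E
python3 - <<'E'
from h import *
shot("d_w")
rel(((0.55,0.25,0.42),0))
E
```

```text
Traceback (most recent call last):
  File "h.py", line 31, in rel
    s=manip.sense();print(round(s["time"],2),s["ee_pos"].round(4),s["force"].round(1),s["opening"].round(3),s["qpos"].round(2))
                                                                                      ^^^^^^^^^^^^^^^^^^
AttributeError: 'float' object has no attribute 'round'
```

View pics/d_w.png

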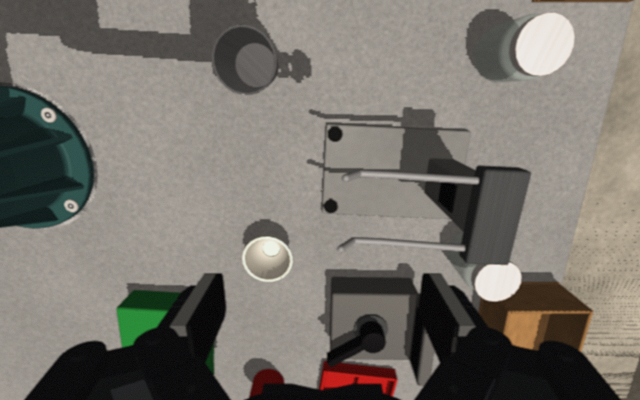

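Prong ends are at about (347,177) and (343,243), and the stand's base plate is clearly visible. I'll go on to the pail and take a second stand view on the way.

Request:
{"method": "apply_moves", "body": {
  "rot": [
    [0,0,0],
    [0,0,0],
    [0,0,0],
    [0,0,0],
    [0,0,0]
  ],
  "dp": [
    [0.05,0.01,0],
    [0.1,0.02,0],
    [0.15,0.03,0],
    [0.17,0.03,0],
    [0.17,0.03,0]
  ],
  "claw": [1,1,1,1,1]
}}

```text
time: 2.35
ee_pos: [0.5293, 0.1968, 0.4174]
tcp_rot: [-2.221, -2.22, 0.0]
force: [-1.1, -0.3, 0.3]
opening: 0.998
```

```bash
sed -i 's/s\["opening"\].round(3)/round(float(s["opening"]),3)/' h.py
python3 - <<'E'
from h import *
shot("e_w")
rel(((0.55,0.33,0.42),0))
E
```

```text
2.4 [0.5293 0.195  0.4176] [ 1.  -0.6  1.1] 0.999 [ 0.23  0.2   1.29 -0.    1.66  0.23]
[[0.135, 0.0205, -0.0024], [-0.0009, 0.0003, -0.0017]]
```

View pics/e_w.png

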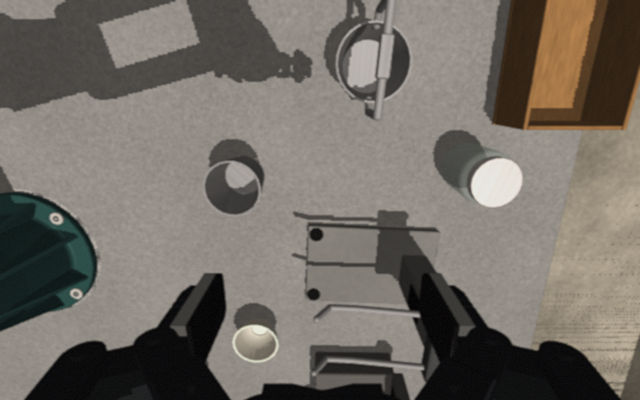

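The pail is now visible. The bar runs from (389,0) to (377,118), with the sleeve around (385,52).

Request:
{"method": "apply_moves", "body": {
  "rot": [
    [0,0,0],
    [0,0,0],
    [0,0,0],
    [0,0,0],
    [0,0,0]
  ],
  "dp": [
    [0.05,0.01,0],
    [0.1,0.02,0],
    [0.13,0.02,0],
    [0.13,0.02,0],
    [0.13,0.02,0]
  ],
  "claw": [1,1,1,1,1]
}}

```text
time: 2.9
ee_pos: [0.5501, 0.3229, 0.4178]
tcp_rot: [2.226, 2.216, -0.002]
force: [0.5, -0.9, 0.4]
opening: 0.999
```

```bash

python3 - <<'E'
from h import *
shot("f_w")
a=cv2.imread("pics/f_w.png")[20:260,260:520]; b=cv2.imread("pics/e_w.png")[0:140,300:460]
cv2.imwrite("pics/f_crop.png",cv2.resize(a,None,fx=2.4,fy=2.4,interpolation=cv2.INTER_CUBIC))
cv2.imwrite("pics/e_crop.png",cv2.resize(b,None,fx=4,fy=4,interpolation=cv2.INTER_CUBIC))
E
```

```text
(no output)
```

View pics/f_crop.png

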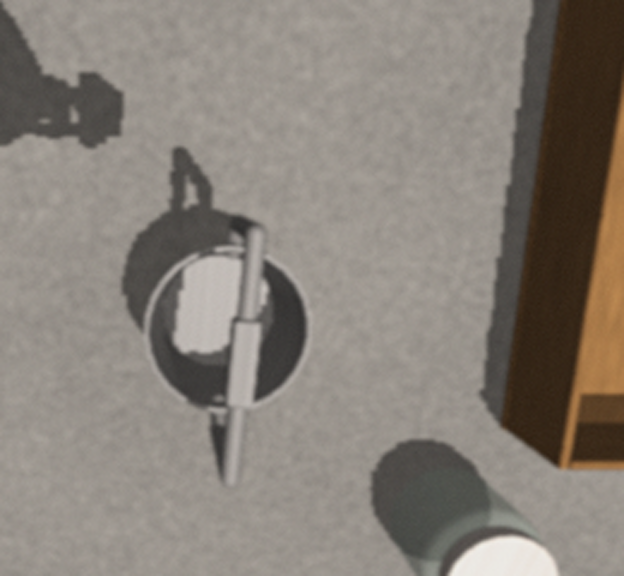

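View pics/e_crop.png

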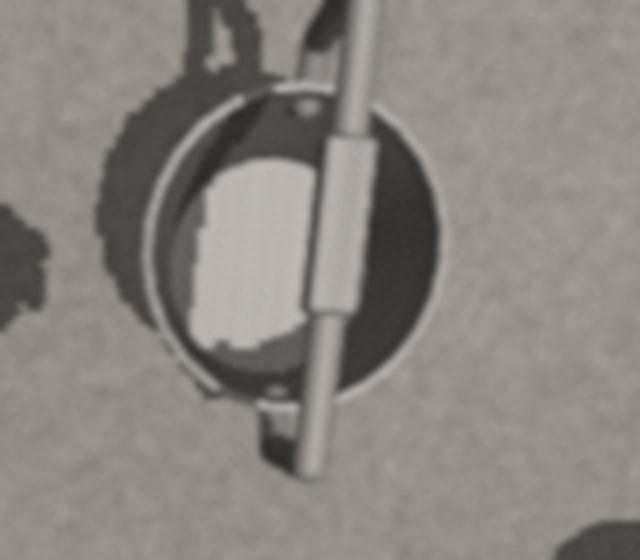

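```bash

python3 - <<'E'
from h import *
L=lambda n: pickle.load(open(n+".pkl","rb"))
e,f=L("e_w"),L("f_w")
pf=lambda x,y:(260+(x+.5)/2.4-.5,20+(y+.5)/2.4-.5); pe=lambda x,y:(300+(x+.5)/4-.5,(y+.5)/4-.5)
for n,A,B in [("s+y",(249,321),(353,137)),("s-y",(241,405),(333,311)),("end-y",(232,482),(311,472))]:
    x,r=tri([(f,pf(*A)),(e,pe(*B))]); print(n,x.round(4),np.round(r,4))
for z in (0.16,0.167):
    p=[onz(f,pf(*a),z) for a in ((249,321),(241,405))]; q=[onz(e,pe(*a),z) for a in ((353,137),(333,311))]
    print(z,np.mean(p,0).round(4),np.mean(q,0).round(4),[np.degrees(np.arctan2(*(w[0]-w[1])[:2])) .round(1) for w in (p,q)])
# long bar direction f
p=[onz(f,pf(*a),.16) for a in ((256,228),(232,484))]; print(p,np.degrees(np.arctan2(*(p[0]-p[1])[:2])))
# rim centre in f
c=pf(228,328); print("rim",onz(f,c,0.08))
a=cv2.imread("pics/d_w.png")[100:290,300:540]; b=cv2.imread("pics/e_w.png")[200:390,280:450]
cv2.imwrite("pics/d_crop.png",cv2.resize(a,None,fx=3,fy=3,interpolation=cv2.INTER_CUBIC))
cv2.imwrite("pics/e_crop2.png",cv2.resize(b,None,fx=3,fy=3,interpolation=cv2.INTER_CUBIC))
E
```

```text
s+y [0.5982 0.3372 0.1645] [0.0001 0.0001]
s-y [0.5957 0.2947 0.1633] [0.0002 0.0002]
end-y [0.5926 0.252  0.1598] [0.0004 0.0004]
0.16 [0.5976 0.3151 0.16  ] [0.5975 0.3164 0.16  ] [np.float64(3.4), np.float64(3.8)]
0.167 [0.5968 0.3167 0.167 ] [0.5963 0.3158 0.167 ] [np.float64(3.4), np.float64(3.8)]
[array([0.60070476, 0.38050061, 0.16      ]), array([0.59299624, 0.25087178, 0.16      ])] 3.4031505506001527
rim [0.59632975 0.31835933 0.08      ]
```

View pics/d_crop.png

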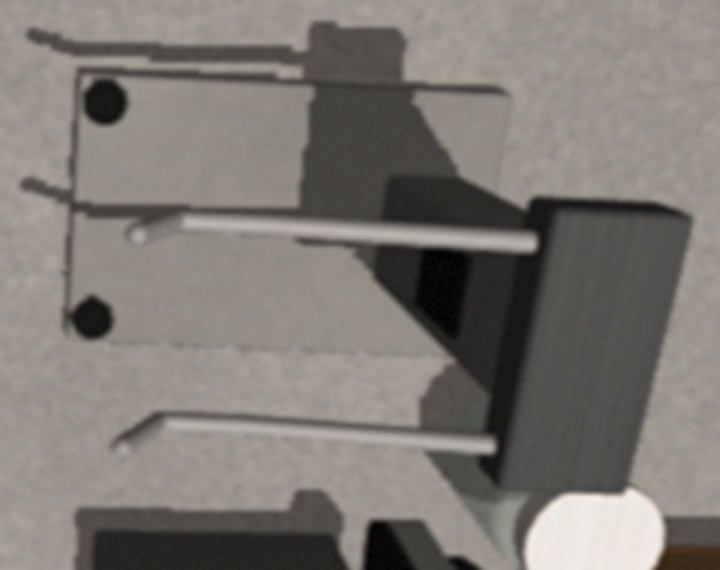

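View pics/e_crop2.png

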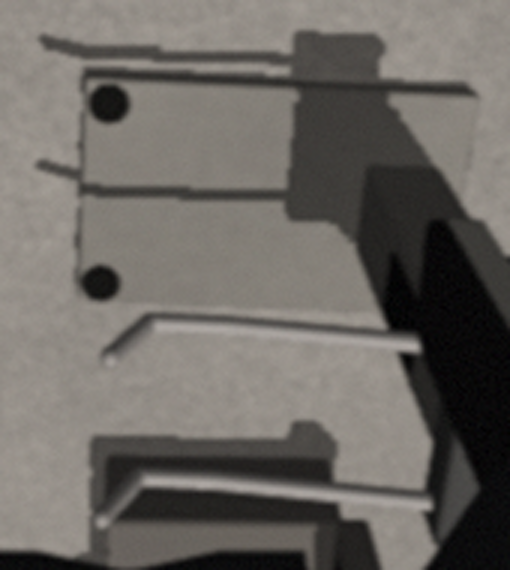

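```bash

python3 - <<'E'
from h import *
L=lambda n: pickle.load(open(n+".pkl","rb"))
d,e=L("d_w"),L("e_w")
pd=lambda x,y:(300+(x+.5)/3-.5,100+(y+.5)/3-.5); pe=lambda x,y:(280+(x+.5)/3-.5,200+(y+.5)/3-.5)
T={}
for n,A,B in [("tip+",(138,235),(109,358)),("tip-",(123,447),(103,522)),("bend+",(183,221),(151,323)),("bend-",(164,423),(146,482)),("foot+",(105,101),(109,103)),("foot-",(92,318),(100,283))]:
    x,r=tri([(d,pd(*A)),(e,pe(*B))]); T[n]=x; print(n,x.round(4),np.round(r,4))
print("tip dist",np.linalg.norm(T["tip+"]-T["tip-"]),"mid",(T["tip+"]+T["tip-"])/2)
v=T["tip+"]-T["tip-"];print("yaw",np.degrees(np.arctan2(-v[0],v[1])))
p=[onz(d,pd(*a),.2) for a in ((183,221),(537,242))];q=[onz(d,pd(*a),.2) for a in ((164,423),(493,446))]
for w in(p,q): v=w[1]-w[0]; print(w[0].round(4),w[1].round(4),"prong yaw",np.degrees(np.arctan2(v[1],v[0])))
p=[onz(d,pd(*a),.014) for a in ((80,71),(508,90))]; v=p[1]-p[0];print(p,"plate yaw",np.degrees(np.arctan2(v[1],v[0])))
q=[onz(e,pe(*a),.014) for a in ((85,73),(472,92))]; v=q[1]-q[0];print(q,"plate yaw",np.degrees(np.arctan2(v[1],v[0])))
print(onz(d,pd(67,330),.014))
rel(((0.597,0.316,0.26),-3.5),((0.597,0.316,0.141),-3.5))
E
```

```text
tip+ [0.5224 0.0252 0.2198] [0.0003 0.0003]
tip- [ 0.519  -0.0532  0.223 ] [0.0002 0.0002]
bend+ [0.5399 0.0247 0.1962] [0.0008 0.0008]
bend- [ 0.5367 -0.0548  0.1988] [0.0008 0.0008]
foot+ [0.5185 0.0467 0.0155] [0.0001 0.0001]
foot- [ 0.5124 -0.0731  0.0156] [0. 0.]
tip dist 0.07847656929061171 mid [ 0.52070639 -0.01400102  0.22141251]
yaw -2.5233595914576616
[0.5402 0.0254 0.2   ] [0.6688 0.0175 0.2   ] prong yaw -3.5172049327369277
[ 0.5357 -0.054   0.2   ] [ 0.6636 -0.0639  0.2   ] prong yaw -4.4181994567848974
[array([0.50532604, 0.06194589, 0.014     ]), array([0.72953494, 0.05203689, 0.014     ])] plate yaw -2.5305621918835883
[array([0.50496704, 0.06468361, 0.014     ]), array([0.72773767, 0.05292895, 0.014     ])] plate yaw -3.020453335298939
[ 0.49841982 -0.080813    0.014     ]
2.95 [0.5501 0.3223 0.4181] [-0.  -0.1  0.4] 1.0 [ 0.42  0.32  1.13 -0.    1.7   0.43]
[[-0.0058, 0.047, 0.1581], [-0.0002, 0.0011, 0.0558]]
[[-0.0057, 0.047, 0.2771], [-0.0002, 0.0011, 0.0558]]
```

Bar middle is at (0.597, 0.316), height about 0.163, tilted 3.5°. The stand yaw is about −3° and the tips' middle is at (0.521, −0.014, 0.221) with spacing 78 mm, all of which agrees with the text. The seat is therefore at about (0.551, −0.016). Descending.

Request:
{"method": "apply_moves", "body": {
  "rot": [
    [0,0,0.056],
    [0,0,0.056],
    [0,0,0.056],
    [0,0,0.056],
    [0,0,0.056]
  ],
  "dp": [
    [-0.006,0.047,0.02],
    [-0.006,0.047,0.06],
    [-0.006,0.047,0.1],
    [-0.006,0.047,0.14],
    [-0.006,0.047,0.16]
  ],
  "claw": [1,1,1,1,1]
}}

```text
time: 3.45
ee_pos: [0.5953, 0.3144, 0.2545]
tcp_rot: [-2.289, -2.15, 0.009]
force: [-0.1, -0.4, 0.3]
opening: 1.003
```

```bash

python3 - <<'E'
from h import *
shot("g_w")
rel(((0.597,0.316,0.143),-3.5))
E
```

```text
3.5 [0.5942 0.3141 0.2521] [-1.6 -0.3 -2.5] 1.002 [ 0.38  0.45  1.31 -0.    1.39  0.45]
[[0.0026, 0.0036, 0.109], [-0.0082, 0.0045, -0.0014]]
```

View pics/g_w.png

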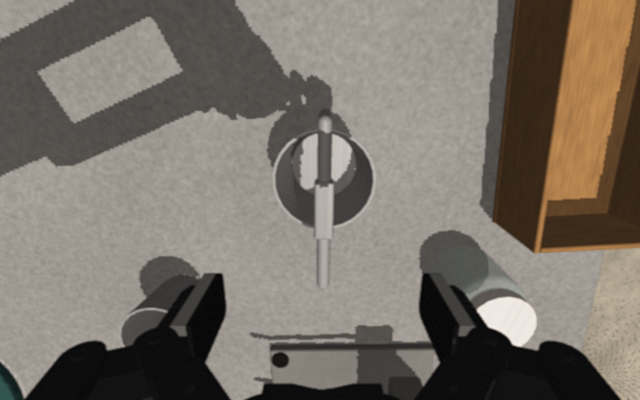

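The bar lies centred between the fingers, at column about 323. I'll descend and grip.

Request:
{"method": "apply_moves", "body": {
  "rot": [
    [0,0,0],
    [0,0,0],
    [0,0,0],
    [0,0,0],
    [0,0,0]
  ],
  "dp": [
    [0.001,0.001,0.03],
    [0.001,0.001,0.06],
    [0.002,0.001,0.09],
    [0.002,0.001,0.11],
    [0.002,0.001,0.112]
  ],
  "claw": [1,1,1,1,1]
}}

```text
time: 4.0
ee_pos: [0.5968, 0.3174, 0.1445]
tcp_rot: [-2.288, -2.151, 0.007]
force: [0.5, -0.4, 0.2]
opening: 0.999
```

```bash

python3 - <<'E'
from h import *
shot("h_w")
rel(((0.597,0.316,0.143),-3.5))
E
```

```text
4.05 [0.5977 0.318  0.1458] [-0.2 -0.4 -0.1] 1.003 [ 0.39  0.55  1.42 -0.    1.18  0.45]
[[-0.0021, -0.0005, 0.0028], [-0.0018, 0.0012, -0.0005]]
```

View pics/h_w.png

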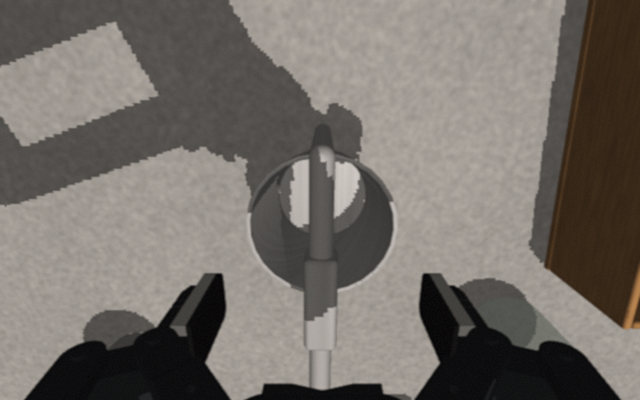

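The sleeve at (320,260–348) lies between the pads. Closing with 60 N and going 3 mm lower.

Request:
{"method": "apply_moves", "body": {
  "rot": [
    [0,0,0],
    [0,0,0],
    [0,0,0],
    [0,0,0],
    [0,0,0]
  ],
  "dp": [
    [0,0,0.003],
    [0,0,0.003],
    [0,0,0.003],
    [0,0,0.003],
    [0,0,0.003]
  ],
  "claw": [0.5,0,0,0,0],
  "newtons": 60
}}

```text
time: 4.55
ee_pos: [0.598, 0.32, 0.1438]
tcp_rot: [-2.287, -2.154, -0.001]
force: [-9.3, 1.4, 17.1]
opening: 0.151
```

Request:
{"method": "apply_moves", "body": {
  "rot": [
    [0,0,0],
    [0,0,0],
    [0,0,0],
    [0,0,0],
    [0,0,0]
  ],
  "dp": [
    [0,0,0],
    [0,0,0],
    [0,0,0],
    [0,0,0],
    [0,0,0]
  ],
  "claw": [0,0,0,0,0]
}}

```text
time: 5.05
ee_pos: [0.5977, 0.3201, 0.1439]
tcp_rot: [-2.287, -2.154, -0.0]
force: [-2.6, -0.6, 5.2]
opening: 0.154
```

```bash

python3 - <<'E'
from h import *
shot("i_w")
rel(((0.597,0.316,0.25),-3.5))
E
```

```text
5.1 [0.5977 0.32   0.1438] [-2.9 -0.5  5.7] 0.148 [0.39 0.55 1.42 0.   1.17 0.45]
[[-0.004, -0.0005, -0.1062], [-0.0001, -0.0003, 0.0013]]
```

View pics/i_w.png

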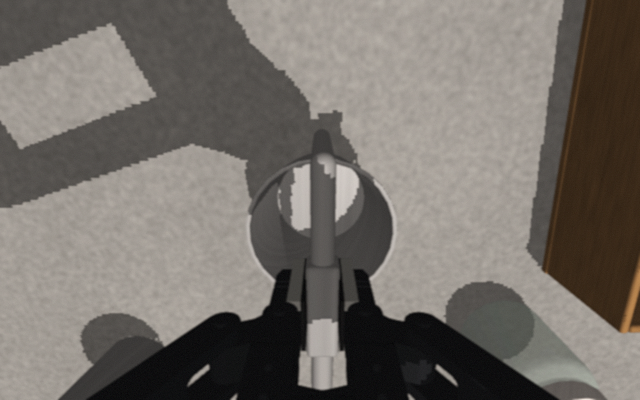

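Gripped: opening 0.15 is about 13 mm, matching the 14 mm sleeve. Lifting.

Request:
{"method": "apply_moves", "body": {
  "rot": [
    [0,0,0],
    [0,0,0],
    [0,0,0],
    [0,0,0],
    [0,0,0]
  ],
  "dp": [
    [0,0,-0.02],
    [0,0,-0.06],
    [0,0,-0.1],
    [0,0,-0.14],
    [0,0,-0.165]
  ],
  "claw": [0,0,0,0,0]
}}

```text
time: 5.6
ee_pos: [0.5986, 0.3201, 0.3107]
tcp_rot: [2.286, 2.153, 0.004]
force: [0.4, 0.4, -4.4]
opening: 0.15
```

```bash

python3 - <<'E'
from h import *
rel(((0.45,0.15,0.308),-3.2),((0.45,-0.012,0.308),-3.2))
E
```

```text
5.6 [0.5986 0.3201 0.3107] [ 0.4  0.4 -4.4] 0.15 [0.39 0.42 1.22 0.   1.5  0.45]
[[-0.1787, -0.1382, 0.0022], [0.0025, -0.0012, -0.004]]
[[-0.3404, -0.1285, 0.002], [0.0025, -0.0012, -0.004]]
```

Request:
{"method": "apply_moves", "body": {
  "rot": [
    [0,0,0],
    [0,0,0],
    [0,0,0],
    [0,0,0],
    [0,0,0]
  ],
  "dp": [
    [-0.015,-0.012,0],
    [-0.045,-0.035,0],
    [-0.077,-0.06,0],
    [-0.11,-0.085,0],
    [-0.143,-0.11,0]
  ],
  "claw": [0,0,0,0,0]
}}

```text
time: 6.1
ee_pos: [0.4777, 0.1825, 0.307]
tcp_rot: [-2.286, -2.154, 0.003]
force: [1.3, -1.0, -4.0]
opening: 0.149
```

Request:
{"method": "apply_moves", "body": {
  "rot": [
    [0,0,0],
    [0,0,0],
    [0,0,0],
    [0,0,0],
    [0,0,0]
  ],
  "dp": [
    [-0.036,-0.028,0],
    [-0.076,-0.028,0],
    [-0.116,-0.024,0],
    [-0.15,-0.02,0],
    [-0.17,-0.018,0]
  ],
  "claw": [0,0,0,0,0]
}}

```text
time: 6.6
ee_pos: [0.4507, 0.0127, 0.3075]
tcp_rot: [2.289, 2.152, -0.002]
force: [0.0, 1.1, -4.4]
opening: 0.151
```

```bash

python3 - <<'E'
from h import *
rel(((0.455,-0.007,0.308),-3.2))
E
```

```text
6.6 [0.4507 0.0127 0.3075] [ 0.   1.1 -4.4] 0.151 [-0.12  0.07  1.7  -0.    1.37 -0.06]
[[-0.0194, 0.0055, -0.0005], [-0.0009, 0.001, -0.0055]]
```

Request:
{"method": "apply_moves", "body": {
  "rot": [
    [0,0,0],
    [0,0,0],
    [0,0,0],
    [0,0,0],
    [0,0,0]
  ],
  "dp": [
    [-0.01,0.002,0],
    [-0.018,0.004,0],
    [-0.018,0.004,0],
    [-0.018,0.004,0],
    [-0.018,0.004,0]
  ],
  "claw": [0,0,0,0,0]
}}

```text
time: 7.1
ee_pos: [0.4542, -0.0022, 0.308]
tcp_rot: [-2.285, -2.155, -0.0]
force: [0.6, 0.1, -4.7]
opening: 0.143
```

```bash

python3 - <<'E'
from h import *
shot("j_w")
f=optics.grab_frame("top"); pickle.dump(f,open("j_t.pkl","wb"))
g=optics.grab_frame("side"); pickle.dump(g,open("j_s.pkl","wb"))
a=f["color"][120:240,270:400,::-1]; b=g["color"][150:330,250:450,::-1]
cv2.imwrite("pics/j_t.png",cv2.resize(a,None,fx=5,fy=5,interpolation=cv2.INTER_CUBIC)[:600])
cv2.imwrite("pics/j_s.png",cv2.resize(b,None,fx=3.3,fy=3.3,interpolation=cv2.INTER_CUBIC))
rel(((0.455,-0.007,0.235),-3.2))
E
```

```text
7.25 [ 0.4543 -0.0025  0.3081] [-0.3 -0.2 -4.6] 0.15 [-0.16  0.08  1.69  0.    1.37 -0.1 ]
[[-0.0045, 0.001, 0.0731], [-0.0001, -0.0003, -0.0031]]
```

View pics/j_w.png

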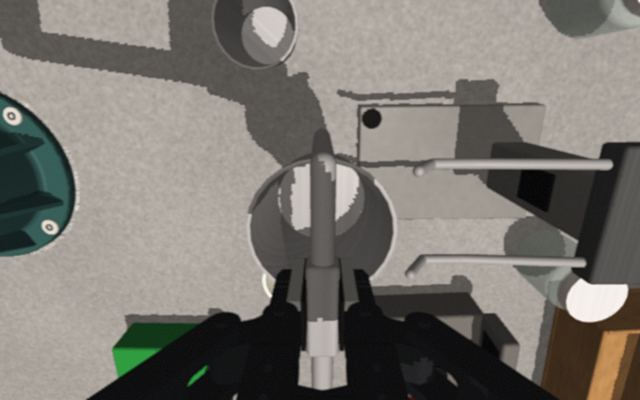

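View pics/j_s.png

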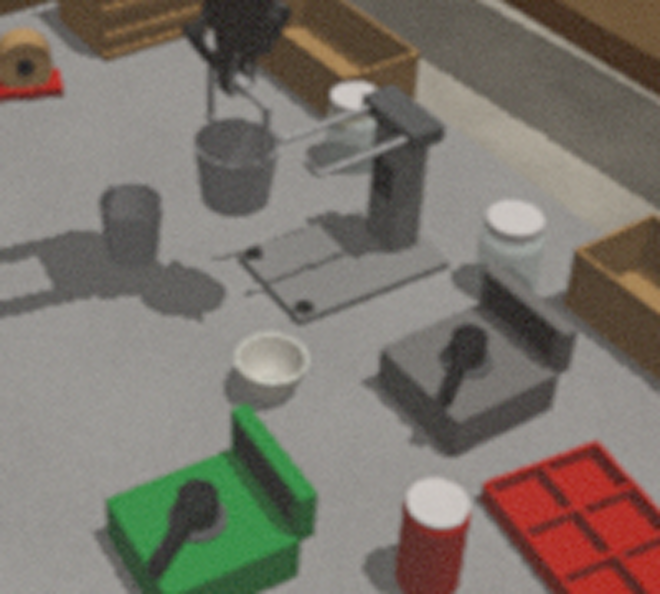

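View pics/j_t.png

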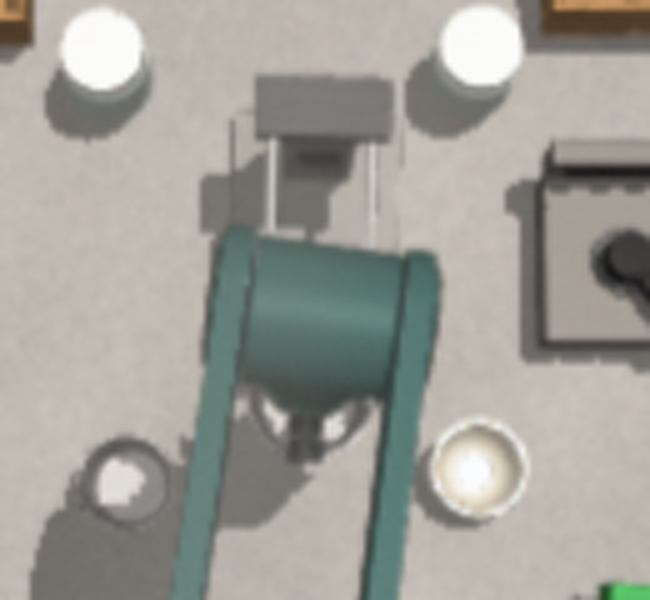

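```bash

python3 - <<'E'
from h import *
a=cv2.imread("pics/j_w.png")
cv2.imwrite("pics/j_c1.png",cv2.resize(a[140:390,290:350],None,fx=2.4*1,fy=2.4,interpolation=cv2.INTER_CUBIC))
cv2.imwrite("pics/j_c2.png",cv2.resize(a[80:290,350:640],None,fx=2.7,fy=2.7,interpolation=cv2.INTER_CUBIC))
E
```

```text
(no output)
```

View pics/j_c1.png

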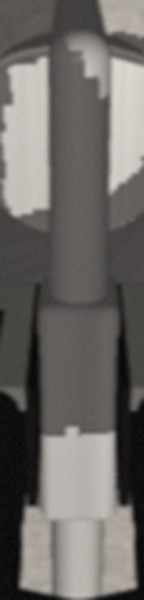

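View pics/j_c2.png

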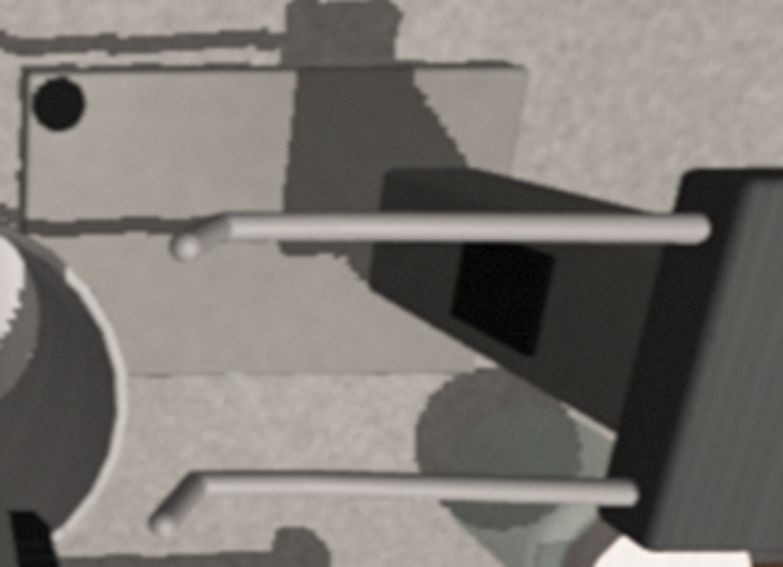

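```bash

python3 - <<'E'
from h import *
j=pickle.load(open("j_w.pkl","rb"))
for z in (.324,.331):
  a=onz(j,(321.5,266.5),z);b=onz(j,(320.5,356),z);print(a,b,"mid",(a+b)/2,np.linalg.norm(a-b))
print("end",onz(j,(324,153),.324))
P=lambda x,y:(350+(x+.5)/2.7-.5,80+(y+.5)/2.7-.5)
t=[onz(j,P(185,246),.221),onz(j,P(165,522),.221)];print(t,sum(t)/2)
p=[onz(j,P(*a),.2) for a in ((232,226),(700,228))];q=[onz(j,P(*a),.2) for a in ((205,483),(630,493))]
for w in(p,q): v=w[1]-w[0]; print(w[0].round(4),w[1].round(4),"prong yaw",np.degrees(np.arctan2(v[1],v[0])))
E
```

```text
[0.45502435 0.0121577  0.324     ] [ 0.45183841 -0.03372762  0.324     ] mid [ 0.45343138 -0.01078496  0.324     ] 0.04599579038192643
[0.45526453 0.01596529 0.331     ] [ 0.45225526 -0.02737565  0.331     ] mid [ 0.45375989 -0.00570518  0.331     ] 0.04344529076339836
end [0.45875129 0.05923911 0.324     ]
[array([0.52196962, 0.02564348, 0.221     ]), array([ 0.51881152, -0.05337807,  0.221     ])] [ 0.52039057 -0.01386729  0.221     ]
[0.5404 0.0255 0.2   ] [0.669  0.0173 0.2   ] prong yaw -3.6130630168688755
[ 0.536 -0.053  0.2  ] [ 0.6648 -0.064   0.2   ] prong yaw -4.855290882457182
```

Bar mid at (0.4538, −0.0057), tips' middle again at (0.5204, −0.0139). I'll shift 4.5 mm in −y and descend to bar height about 0.25.

Request:
{"method": "apply_moves", "body": {
  "rot": [
    [0,0,0],
    [0,0,0],
    [0,0,0],
    [0,0,0],
    [0,0,0]
  ],
  "dp": [
    [-0.0045,0,0.015],
    [-0.0045,0,0.035],
    [-0.0045,0,0.055],
    [-0.0045,0,0.073],
    [-0.0045,0,0.073]
  ],
  "claw": [0,0,0,0,0]
}}

```text
time: 7.75
ee_pos: [0.452, -0.007, 0.2331]
tcp_rot: [-2.284, -2.151, 0.005]
force: [-1.2, 0.4, -2.9]
opening: 0.152
```

```bash

python3 - <<'E'
from h import *
rel(((0.551,-0.0125,0.235),-3.2))
g=optics.grab_frame("side")
b=g["color"][150:270,280:400,::-1]
cv2.imwrite("pics/k_s.png",cv2.resize(b,None,fx=5,fy=5,interpolation=cv2.INTER_CUBIC))
E
```

```text
7.75 [ 0.452  -0.007   0.2331] [-1.2  0.4 -2.9] 0.152 [-0.17  0.14  1.81  0.    1.19 -0.11]
[[0.0004, 0.0991, -0.0024], [-0.0051, -0.0007, -0.0037]]
```

View pics/k_s.png

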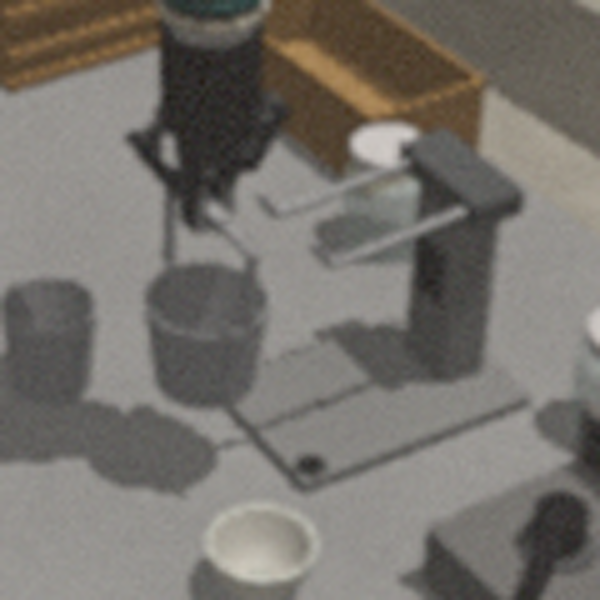

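The pail is in front of the prongs with its rim below them. Advancing along tool +y.

Request:
{"method": "apply_moves", "body": {
  "rot": [
    [0,0,0],
    [0,0,0],
    [0,0,0],
    [0,0,0],
    [0,0,0]
  ],
  "dp": [
    [0,0.01,-0.001],
    [0,0.025,-0.001],
    [0,0.04,-0.001],
    [0,0.055,-0.001],
    [0,0.065,-0.001]
  ],
  "claw": [0,0,0,0,0]
}}

```text
time: 8.3
ee_pos: [0.5215, -0.0118, 0.2365]
tcp_rot: [2.286, 2.153, 0.002]
force: [-0.7, -0.4, -3.6]
opening: 0.15
```

```bash

python3 - <<'E'
from h import *
shot("l_w")
rel(((0.551,-0.0125,0.235),-3.2))
g=optics.grab_frame("side")
b=g["color"][150:270,280:400,::-1]
cv2.imwrite("pics/l_s.png",cv2.resize(b,None,fx=5,fy=5,interpolation=cv2.INTER_CUBIC))
E
```

```text
8.35 [ 0.5228 -0.012   0.2364] [ 3.7 -0.1 -4. ] 0.147 [-0.16  0.24  1.67  0.    1.23 -0.1 ]
[[0.0012, 0.0282, 0.0015], [0.003, 0.0, -0.0042]]
```

View pics/l_s.png

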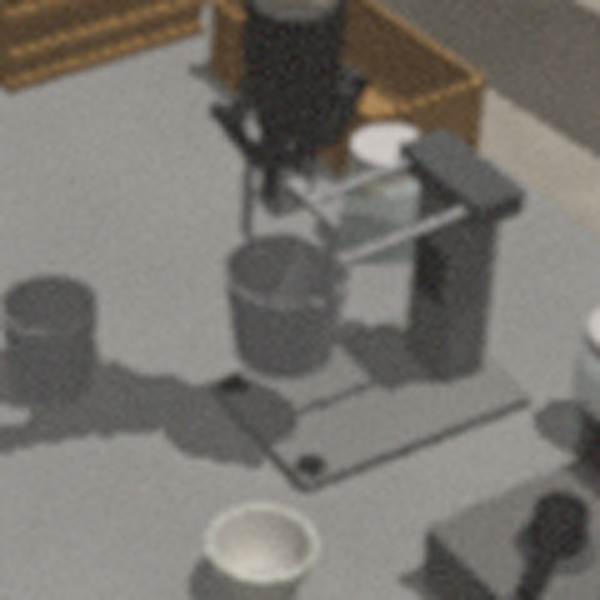

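View pics/l_w.png

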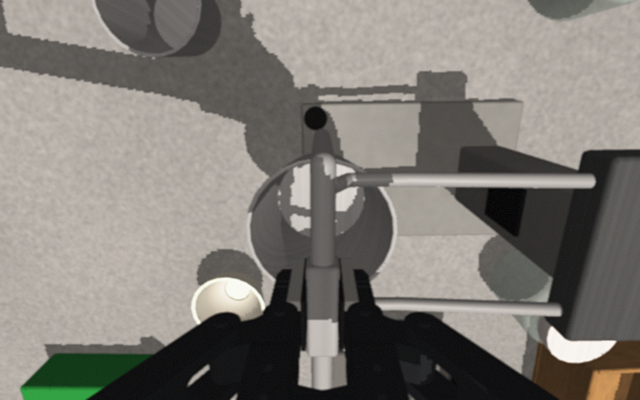

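The bar is passing over the tips freely. Advancing another 29 mm to above the seat.

Request:
{"method": "apply_moves", "body": {
  "rot": [
    [0,0,0],
    [0,0,0],
    [0,0,0],
    [0,0,0],
    [0,0,0]
  ],
  "dp": [
    [0,0.01,0],
    [0.001,0.022,0],
    [0.001,0.029,0],
    [0.001,0.029,0],
    [0.001,0.029,0]
  ],
  "claw": [0,0,0,0,0]
}}

```text
time: 8.9
ee_pos: [0.5477, -0.0122, 0.236]
tcp_rot: [-2.287, -2.153, 0.001]
force: [-0.0, 0.8, -4.8]
opening: 0.148
```

```bash

python3 - <<'E'
from h import *
shot("m_w")
rel(((0.551,-0.0125,0.189),-3.2))
E
```

```text
8.95 [ 0.5474 -0.0122  0.236 ] [-0.5 -0.  -4.6] 0.148 [-0.15  0.28  1.62  0.    1.25 -0.09]
[[-0.0001, 0.0036, 0.047], [-0.001, -0.0002, -0.0041]]
```

View pics/m_w.png

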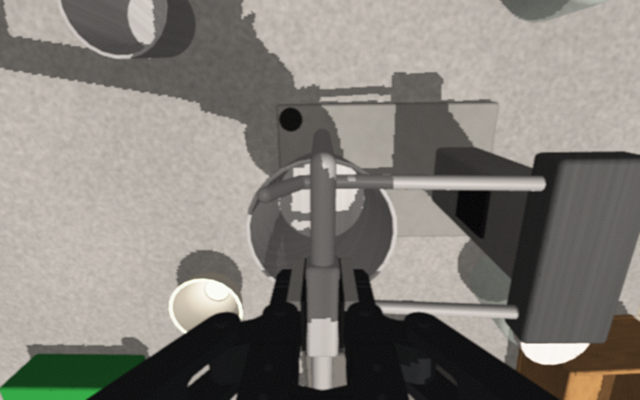

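Request:
{"method": "apply_moves", "body": {
  "rot": [
    [0,0,0],
    [0,0,0],
    [0,0,0],
    [0,0,0],
    [0,0,0]
  ],
  "dp": [
    [0,0.003,0.005],
    [0,0.004,0.015],
    [0,0.004,0.027],
    [0,0.004,0.037],
    [0,0.004,0.042]
  ],
  "claw": [0,0,0,0,0]
}}

```text
time: 9.45
ee_pos: [0.5507, -0.0124, 0.1922]
tcp_rot: [-2.285, -2.152, 0.003]
force: [0.3, -0.7, -4.6]
opening: 0.153
```

Request:
{"method": "apply_moves", "body": {
  "rot": [
    [0,0,0],
    [0,0,0],
    [0,0,0],
    [0,0,0],
    [0,0,0]
  ],
  "dp": [
    [0,0,0.001],
    [0,0,0.002],
    [0,0,0.003],
    [0,0,0.004],
    [0,0,0.004]
  ],
  "claw": [0,0,0,0,0]
}}

```text
time: 9.95
ee_pos: [0.5521, -0.0125, 0.1903]
tcp_rot: [2.287, 2.154, 0.0]
force: [0.9, -0.5, -4.2]
opening: 0.153
```

```bash

python3 - <<'E'
from h import *
shot("n_w")
rel(((0.551,-0.0125,0.189),-3.2))
g=optics.grab_frame("side")
b=g["color"][150:270,280:400,::-1]
cv2.imwrite("pics/n_s.png",cv2.resize(b,None,fx=5,fy=5,interpolation=cv2.INTER_CUBIC))
E
```

```text
10.0 [ 0.552  -0.0125  0.1904] [-0.2  0.3 -5.1] 0.145 [-0.15  0.33  1.66  0.    1.14 -0.09]
[[-0.0001, -0.001, 0.0014], [0.0004, -0.0001, -0.0041]]
```

View pics/n_s.png

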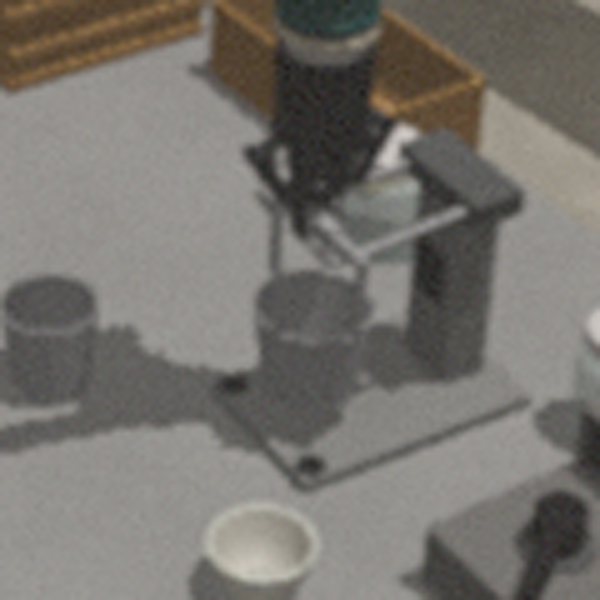

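View pics/n_w.png

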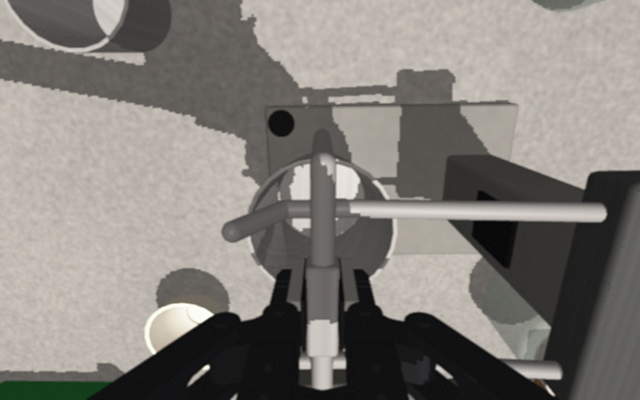

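The full 5 N weight is still on the gripper, so there is no contact yet. Lowering a few mm more.

Request:
{"method": "apply_moves", "body": {
  "rot": [
    [0,0,0],
    [0,0,0],
    [0,0,0],
    [0,0,0],
    [0,0,0]
  ],
  "dp": [
    [0,0,0.001],
    [0,0,0.002],
    [0,0,0.003],
    [0,0,0.003],
    [0,0,0.003]
  ],
  "claw": [0,0,0,0,0]
}}

```text
time: 10.55
ee_pos: [0.5522, -0.0125, 0.1881]
tcp_rot: [2.286, 2.154, 0.001]
force: [-3.2, -0.4, 6.3]
opening: 0.15
```

Contact: the vertical force went from −5 to +6 N at TCP 0.188, so the bar is at about 0.204. Releasing.

Request:
{"method": "apply_moves", "body": {
  "rot": [
    [0,0,0],
    [0,0,0],
    [0,0,0],
    [0,0,0],
    [0,0,0]
  ],
  "dp": [
    [0,0,-0.001],
    [0,0,-0.001],
    [0,0,-0.001],
    [0,0,-0.001],
    [0,0,-0.001]
  ],
  "claw": [0.3,0.5,0.8,1,1]
}}

```text
time: 11.05
ee_pos: [0.552, -0.0125, 0.188]
tcp_rot: [-2.287, -2.154, -0.0]
force: [0.1, 0.5, 0.7]
opening: 0.958
```

```bash

python3 - <<'E'
from h import *
shot("o_w")
rel(((0.551,-0.0125,0.35),-3.2))
g=optics.grab_frame("side")
b=g["color"][150:270,280:400,::-1]
cv2.imwrite("pics/o_s.png",cv2.resize(b,None,fx=5,fy=5,interpolation=cv2.INTER_CUBIC))
E
```

```text
11.1 [ 0.552  -0.0125  0.188 ] [-0.2 -1.2  0.2] 0.993 [-0.15  0.33  1.67  0.    1.14 -0.09]
[[-0.0, -0.001, -0.162], [-0.0001, -0.0001, -0.0042]]
```

View pics/o_w.png

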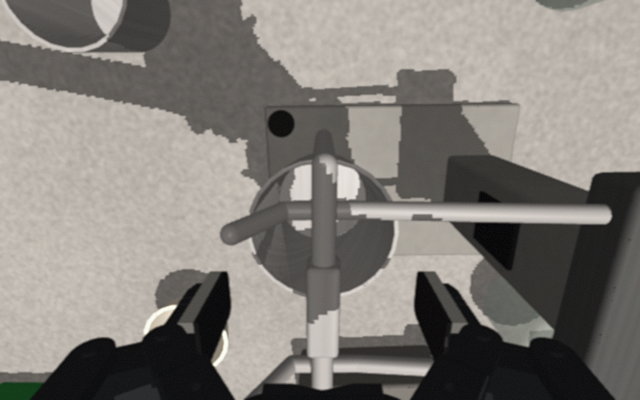

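View pics/o_s.png

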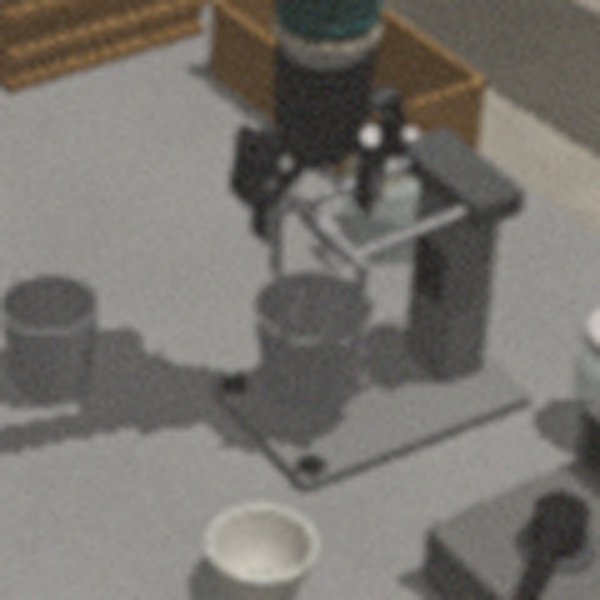

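The pail hangs with its bar across both prongs, and the fingers are open and clear. Retreating straight up.

Request:
{"method": "apply_moves", "body": {
  "rot": [
    [0,0,0],
    [0,0,0],
    [0,0,0],
    [0,0,0],
    [0,0,0]
  ],
  "dp": [
    [0,0,-0.015],
    [0,0,-0.045],
    [0,0,-0.085],
    [0,0,-0.13],
    [0,0,-0.17]
  ],
  "claw": [1,1,1,1,1]
}}

```text
time: 11.65
ee_pos: [0.5519, -0.0125, 0.3602]
tcp_rot: [2.287, 2.153, 0.001]
force: [0.7, -0.0, -0.2]
opening: 0.997
```

```bash

python3 - <<'E'
from h import *
shot("p_w")
rel(((0.54,-0.2,0.38),0))
E
```

```text
11.7 [ 0.5551 -0.0129  0.3674] [ 3.2 -0.2  5.5] 1.001 [-0.15  0.19  1.41  0.    1.53 -0.09]
[[-0.1876, -0.0037, -0.0124], [0.0118, 0.0013, -0.0599]]
```

View pics/p_w.png

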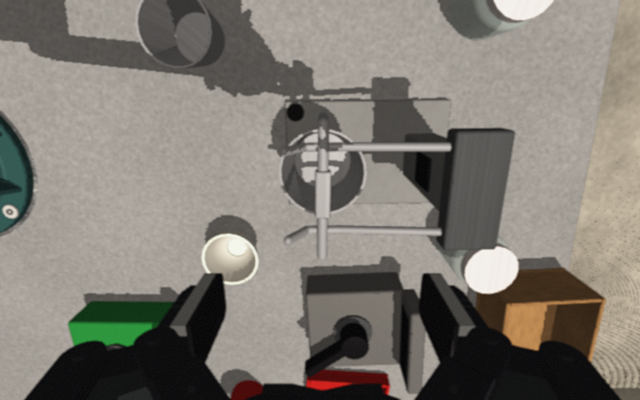

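The pail hangs properly: bar at column 322 across both prongs, at rows 147 and 232. Now over to the console with the fingers shutting.

Request:
{"method": "apply_moves", "body": {
  "rot": [
    [0,0,-0.02],
    [0,0,-0.04],
    [0,0,-0.06],
    [0,0,-0.06],
    [0,0,-0.06]
  ],
  "dp": [
    [-0.03,0,-0.01],
    [-0.075,0,-0.01],
    [-0.12,0,-0.01],
    [-0.16,0,-0.01],
    [-0.19,0,-0.01]
  ],
  "claw": [1,0.5,0,0,0],
  "newtons": 40
}}

```text
time: 12.2
ee_pos: [0.5401, -0.2046, 0.3678]
tcp_rot: [2.223, 2.22, -0.001]
force: [0.1, 0.4, -0.4]
opening: 0.329
```

```bash

python3 - <<'E'
from h import *
shot("q_w")
rel(((0.54,-0.2,0.38),0))
a=cv2.imread("pics/q_w.png")
cv2.imwrite("pics/q_c.png",cv2.resize(a[80:330,230:530],None,fx=2.4,fy=2.4,interpolation=cv2.INTER_CUBIC))
a=cv2.imread("pics/c_w.png")
cv2.imwrite("pics/c_c.png",cv2.resize(a[80:240,310:500],None,fx=3.5,fy=3.5,interpolation=cv2.INTER_CUBIC))
a=cv2.imread("pics/p_w.png")
cv2.imwrite("pics/p_c.png",cv2.resize(a[240:400,280:440],None,fx=3.5,fy=3.5,interpolation=cv2.INTER_CUBIC))
E
```

```text
12.25 [ 0.54   -0.2087  0.3675] [ 1.2 -2.7  0.6] 0.239 [-0.49  0.24  1.35 -0.    1.55 -0.48]
[[0.0086, -0.0001, -0.0125], [-0.0006, 0.0038, -0.0033]]
```

View pics/q_c.png

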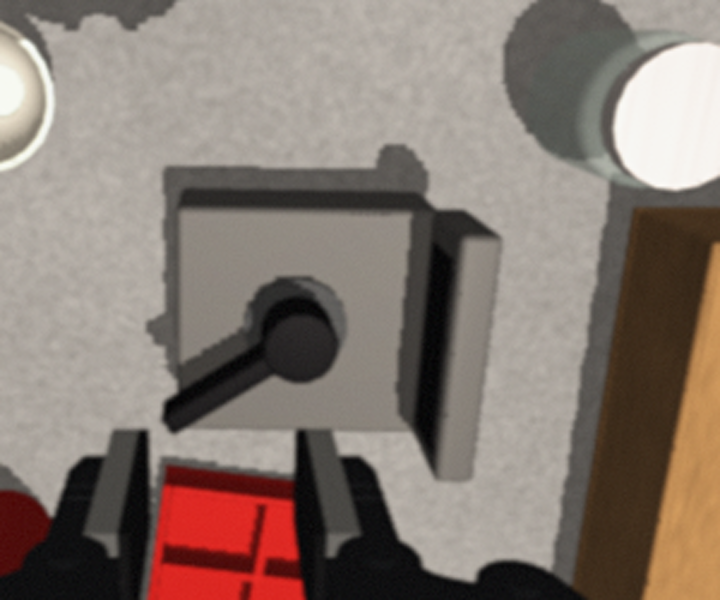

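View pics/p_c.png

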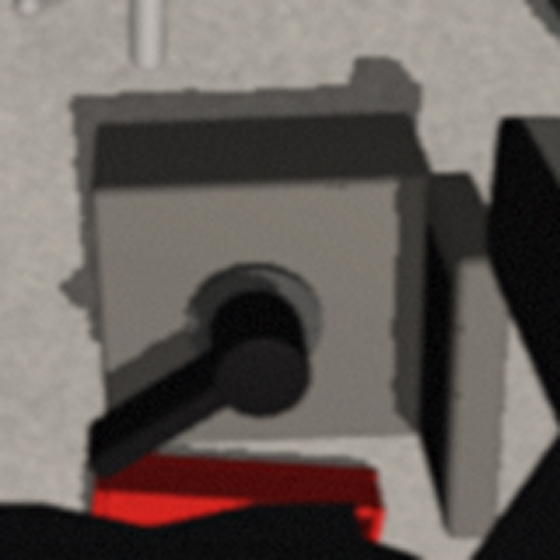

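```bash

python3 - <<'E'
from h import *
L=lambda n: pickle.load(open(n+".pkl","rb"))
p,q=L("p_w"),L("q_w")
P=lambda x,y:(280+(x+.5)/3.5-.5,240+(y+.5)/3.5-.5); Q=lambda x,y:(230+(x+.5)/2.4-.5,80+(y+.5)/2.4-.5)
x,r=tri([(p,P(262,371)),(q,Q(300,341))]);print("hub",x,r)
print(onz(q,Q(300,341),.098),onz(p,P(262,371),.098))
for n,a,b in [("tip",(168,412),(97,450)),("cornF+",(181,210),(97,187)),("corn",(410,210),(400,181))]:
    x,r=tri([(q,Q(*a)),(p,P(*b))]);print(n,x.round(4),np.round(r,4))
for a,z in [((168,417),.081),((168,412),.094),((181,210),.06),((181,428),.06),((405,210),.06)]: print(a,onz(q,Q(*a),z).round(4))
E
```

```text
hub [ 0.58295922 -0.28181419  0.09713779] [np.float64(0.00036837944392023874), np.float64(0.0003683794439202955)]
[ 0.58250215 -0.28143224  0.098     ] [ 0.5832704  -0.28113403  0.098     ]
tip [ 0.5101 -0.3296  0.0859] [0.0006 0.0006]
cornF+ [ 0.5172 -0.2198  0.0503] [0.0001 0.0001]
corn [ 0.6464 -0.2179  0.0606] [0.001 0.001]
(168, 417) [ 0.5091 -0.3352  0.081 ]
(168, 412) [ 0.5101 -0.3256  0.094 ]
(181, 210) [ 0.5176 -0.2177  0.06  ]
(181, 428) [ 0.5153 -0.3531  0.06  ]
(405, 210) [ 0.6427 -0.2179  0.06  ]
```

Key axis is at (0.583, −0.281), hub top measured 0.097 (text 0.098). The tip is at about 88 mm and 34°, so the console yaw is about 0. The pusher will start on the −y side of the arm, at radius 70 mm.

```bash
cat >> h.py <<'E'
A=np.array([0.583,-0.2814])
def kp(th,d,r=0.07,z=0.074):
    t=np.radians(th);u=-np.array([np.cos(t),np.sin(t)]);x=np.array([-np.sin(t),np.cos(t)])
    return (np.r_[A+r*u-d*x,z],th)
E
python3 - <<'E'
from h import *
rel(kp(34,.034,z=.2),kp(34,.034))
E
```

```text
12.25 [ 0.54   -0.2087  0.3675] [ 1.2 -2.7  0.6] 0.239 [-0.49  0.24  1.35 -0.    1.55 -0.48]
[[-0.1394, 0.0045, 0.1681], [-0.0017, 0.0035, -0.5968]]
[[-0.1389, 0.0046, 0.2941], [-0.0017, 0.0035, -0.5968]]
```

Request:
{"method": "apply_moves", "body": {
  "rot": [
    [0,0,-0.12],
    [0,0,-0.25],
    [0,0,-0.38],
    [0,0,-0.5],
    [0,0,-0.597]
  ],
  "dp": [
    [-0.03,0.001,0.03],
    [-0.06,0.002,0.06],
    [-0.09,0.003,0.1],
    [-0.12,0.004,0.14],
    [-0.14,0.004,0.168]
  ],
  "claw": [0,0,0,0,0]
}}

```text
time: 12.75
ee_pos: [0.5435, -0.3432, 0.1969]
tcp_rot: [-1.463, -2.777, -0.0]
force: [-0.4, 0.1, -0.3]
opening: -0.004
```

Request:
{"method": "apply_moves", "body": {
  "rot": [
    [0,0,0],
    [0,0,0],
    [0,0,0],
    [0,0,0],
    [0,0,0]
  ],
  "dp": [
    [0,0,0],
    [0,0,0],
    [0,0,0.01],
    [0,0,0.02],
    [0,0,0.03]
  ],
  "claw": [0,0,0,0,0]
}}

```text
time: 13.25
ee_pos: [0.5451, -0.3416, 0.1705]
tcp_rot: [1.468, 2.775, -0.0]
force: [-0.2, -0.3, 0.3]
opening: 0.002
```

```bash

python3 - <<'E'
from h import *
shot("r_w")
rel(kp(34,.034))
E
```

```text
13.3 [ 0.544  -0.3409  0.1682] [-0.8  0.4 -1.8] -0.001 [-0.67  0.48  1.48  0.    1.18 -1.26]
[[-0.0067, -0.0044, 0.0942], [-0.0005, -0.0019, 0.0041]]
```

View pics/r_w.png

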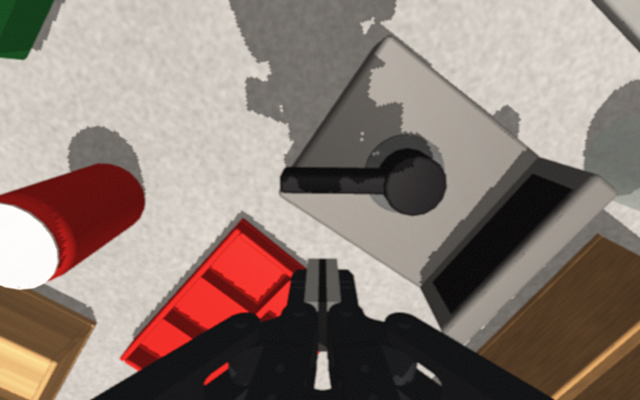

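The key's arm lies horizontal in the image from (285,181) to the hub (415,183), parallel to the fingers and on the correct side. Descending beside it.

Request:
{"method": "apply_moves", "body": {
  "rot": [
    [0,0,0],
    [0,0,0],
    [0,0,0],
    [0,0,0],
    [0,0,0]
  ],
  "dp": [
    [-0.007,-0.004,0.02],
    [-0.007,-0.004,0.045],
    [-0.007,-0.004,0.07],
    [-0.007,-0.004,0.087],
    [-0.007,-0.004,0.093]
  ],
  "claw": [0,0,0,0,0]
}}

```text
time: 13.8
ee_pos: [0.544, -0.3489, 0.075]
tcp_rot: [-1.468, -2.773, -0.001]
force: [-1.1, 0.7, -0.4]
opening: -0.002
```

```bash

python3 - <<'E'
from h import *
shot("s_w")
rel(kp(34,.034),kp(34,.02))
for th in (29,24,19,14,9): rel(kp(th,.018))
E
```

```text
13.85 [ 0.5442 -0.3491  0.0751] [ 0.1  0.1 -0. ] -0.004 [-0.68  0.59  1.55  0.    1.01 -1.27]
[[0.0004, 0.0, 0.0011], [-0.0009, -0.0033, 0.0037]]
[[0.0144, 0.0001, 0.0011], [-0.0009, -0.0033, 0.0037]]
13.85 [ 0.5442 -0.3491  0.0751] [ 0.1  0.1 -0. ] -0.004 [-0.68  0.59  1.55  0.    1.01 -1.27]
[[0.0226, -0.0012, 0.0012], [-0.001, -0.0032, 0.091]]
13.85 [ 0.5442 -0.3491  0.0751] [ 0.1  0.1 -0. ] -0.004 [-0.68  0.59  1.55  0.    1.01 -1.27]
[[0.0288, -0.0019, 0.0012], [-0.0012, -0.0032, 0.1782]]
13.85 [ 0.5442 -0.3491  0.0751] [ 0.1  0.1 -0. ] -0.004 [-0.68  0.59  1.55  0.    1.01 -1.27]
[[0.0351, -0.0021, 0.0012], [-0.0013, -0.0031, 0.2655]]
13.85 [ 0.5442 -0.3491  0.0751] [ 0.1  0.1 -0. ] -0.004 [-0.68  0.59  1.55  0.    1.01 -1.27]
[[0.0414, -0.0018, 0.0012], [-0.0014, -0.0031, 0.3528]]
13.85 [ 0.5442 -0.3491  0.0751] [ 0.1  0.1 -0. ] -0.004 [-0.68  0.59  1.55  0.    1.01 -1.27]
[[0.0477, -0.0009, 0.0012], [-0.0016, -0.003, 0.44]]
```

View pics/s_w.png

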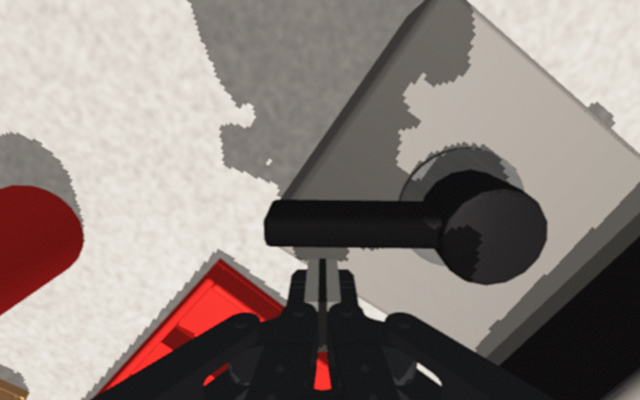

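The finger tips are beside the arm, at column 322, between the tip (268) and the hub (495). Pushing along the arc now.

Request:
{"method": "apply_moves", "body": {
  "rot": [
    [0,0,0],
    [0,0,0.03],
    [0,0,0.09],
    [0,0,0.18],
    [0,0,0.265]
  ],
  "dp": [
    [0.008,0,0.001],
    [0.015,0,0.001],
    [0.0225,-0.001,0.001],
    [0.029,-0.002,0.001],
    [0.035,-0.002,0.001]
  ],
  "claw": [0,0,0,0,0]
}}

```text
time: 14.35
ee_pos: [0.5253, -0.3235, 0.0779]
tcp_rot: [1.825, 2.55, -0.001]
force: [2.2, -2.8, -3.6]
opening: -0.005
```

```bash

python3 - <<'E'
from h import *
shot("t_w")
rel(kp(19,.018))
for th in (14,9,3,-3,-9): rel(kp(th,.018))
E
```

```text
14.4 [ 0.5246 -0.3224  0.0779] [ 1.2 -0.4  0.5] -0.001 [-0.66  0.55  1.63  0.    0.96 -0.99]
[[0.0018, -0.0015, 0.0039], [0.0023, 0.0033, -0.0071]]
14.4 [ 0.5246 -0.3224  0.0779] [ 1.2 -0.4  0.5] -0.001 [-0.66  0.55  1.63  0.    0.96 -0.99]
[[0.008, -0.0028, 0.0038], [0.0024, 0.0032, 0.0801]]
14.4 [ 0.5246 -0.3224  0.0779] [ 1.2 -0.4  0.5] -0.001 [-0.66  0.55  1.63  0.    0.96 -0.99]
[[0.0142, -0.0036, 0.0038], [0.0025, 0.0031, 0.1674]]
14.4 [ 0.5246 -0.3224  0.0779] [ 1.2 -0.4  0.5] -0.001 [-0.66  0.55  1.63  0.    0.96 -0.99]
[[0.0218, -0.0039, 0.0038], [0.0027, 0.0029, 0.2721]]
14.4 [ 0.5246 -0.3224  0.0779] [ 1.2 -0.4  0.5] -0.001 [-0.66  0.55  1.63  0.    0.96 -0.99]
[[0.0293, -0.0033, 0.0038], [0.0029, 0.0028, 0.3768]]
14.4 [ 0.5246 -0.3224  0.0779] [ 1.2 -0.4  0.5] -0.001 [-0.66  0.55  1.63  0.    0.96 -0.99]
[[0.0368, -0.002, 0.0038], [0.003, 0.0026, 0.4816]]
```

View pics/t_w.png

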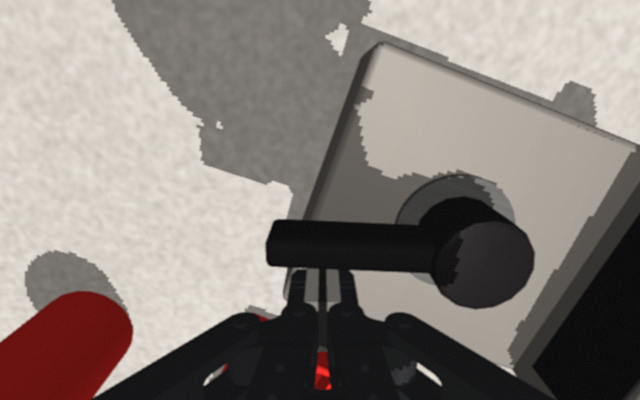

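The key turns with the fingers. Continuing along the arc.

Request:
{"method": "apply_moves", "body": {
  "rot": [
    [0,0,0.075],
    [0,0,0.16],
    [0,0,0.26],
    [0,0,0.365],
    [0,0,0.47]
  ],
  "dp": [
    [0.008,-0.003,0.002],
    [0.0145,-0.003,0.002],
    [0.022,-0.003,0.002],
    [0.0295,-0.003,0.002],
    [0.037,-0.002,0.002]
  ],
  "claw": [0,0,0,0,0]
}}

```text
time: 14.9
ee_pos: [0.5124, -0.2904, 0.0764]
tcp_rot: [2.366, 2.055, 0.001]
force: [3.0, -4.7, 0.0]
opening: 0.0
```

```bash

python3 - <<'E'
from h import *
shot("u_w")
rel(kp(-9,.018))
for th in (-14,-19,-24,-29,-33): rel(kp(th,.018))
E
```

```text
14.95 [ 0.5117 -0.2889  0.0762] [ 1.6 -4.6  1.5] -0.003 [-0.63  0.52  1.7  -0.    0.92 -0.49]
[[0.0006, -0.0008, 0.0022], [0.0051, 0.0031, 0.0115]]
14.95 [ 0.5117 -0.2889  0.0762] [ 1.6 -4.6  1.5] -0.003 [-0.63  0.52  1.7  -0.    0.92 -0.49]
[[0.0068, -0.002, 0.0022], [0.0052, 0.0029, 0.0988]]
14.95 [ 0.5117 -0.2889  0.0762] [ 1.6 -4.6  1.5] -0.003 [-0.63  0.52  1.7  -0.    0.92 -0.49]
[[0.013, -0.0027, 0.0022], [0.0054, 0.0026, 0.186]]
14.95 [ 0.5117 -0.2889  0.0762] [ 1.6 -4.6  1.5] -0.003 [-0.63  0.52  1.7  -0.    0.92 -0.49]
[[0.0193, -0.0028, 0.0021], [0.0055, 0.0024, 0.2733]]
14.95 [ 0.5117 -0.2889  0.0762] [ 1.6 -4.6  1.5] -0.003 [-0.63  0.52  1.7  -0.    0.92 -0.49]
[[0.0256, -0.0024, 0.0021], [0.0056, 0.0022, 0.3606]]
14.95 [ 0.5117 -0.2889  0.0762] [ 1.6 -4.6  1.5] -0.003 [-0.63  0.52  1.7  -0.    0.92 -0.49]
[[0.0306, -0.0017, 0.0021], [0.0057, 0.002, 0.4304]]
```

View pics/u_w.png

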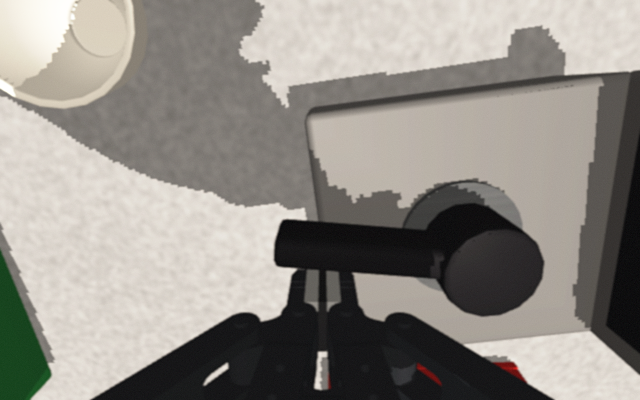

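Request:
{"method": "apply_moves", "body": {
  "rot": [
    [0,0,0.1],
    [0,0,0.187],
    [0,0,0.274],
    [0,0,0.36],
    [0,0,0.43]
  ],
  "dp": [
    [0.007,-0.002,0.001],
    [0.013,-0.003,0.001],
    [0.0195,-0.003,0.001],
    [0.0258,-0.0025,0.001],
    [0.0306,-0.002,0.001]
  ],
  "claw": [0,0,0,0,0]
}}

```text
time: 15.45
ee_pos: [0.5138, -0.26, 0.075]
tcp_rot: [2.749, 1.508, 0.001]
force: [-4.2, -16.5, 1.4]
opening: -0.004
```

```bash

python3 - <<'E'
from h import *
shot("v_w")
rel(kp(-33,.018))
for th in (-35,-36): rel(kp(th,.018))
E
```

```text
15.5 [ 0.5136 -0.2605  0.0751] [ -2.5 -12.2   0.6] -0.002 [-0.59  0.5   1.72 -0.    0.91 -0.01]
[[0.0023, -0.0004, 0.0011], [0.0063, 0.004, 0.0062]]
15.5 [ 0.5136 -0.2605  0.0751] [ -2.5 -12.2   0.6] -0.002 [-0.59  0.5   1.72 -0.    0.91 -0.01]
[[0.0047, -0.0009, 0.001], [0.0063, 0.0039, 0.0411]]
15.5 [ 0.5136 -0.2605  0.0751] [ -2.5 -12.2   0.6] -0.002 [-0.59  0.5   1.72 -0.    0.91 -0.01]
[[0.006, -0.0012, 0.001], [0.0064, 0.0039, 0.0586]]
```

View pics/v_w.png

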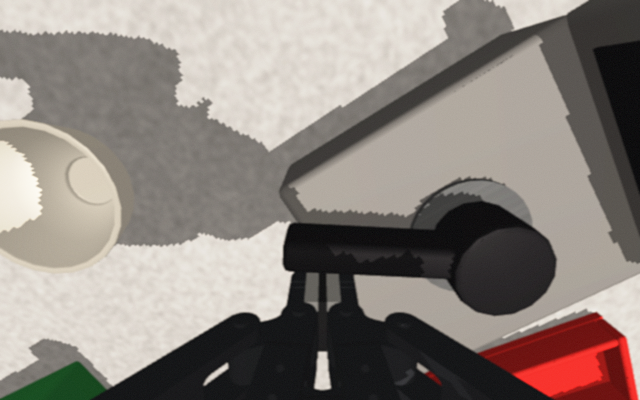

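The force jumped to 12–16 N, well over the 5 N spring, so the stop looks reached. Pushing 1 mm more to confirm and hold.

Request:
{"method": "apply_moves", "body": {
  "rot": [
    [0,0,0.01],
    [0,0,0.01],
    [0,0,0.01],
    [0,0,0.01],
    [0,0,0.01]
  ],
  "dp": [
    [0.001,0,0],
    [0.001,0,0],
    [0.001,0,0],
    [0.001,0,0],
    [0.001,0,0]
  ],
  "claw": [0,0,0,0,0]
}}

```text
time: 16.0
ee_pos: [0.5136, -0.2604, 0.075]
tcp_rot: [2.753, 1.499, -0.001]
force: [-2.7, -11.9, 2.1]
opening: 0.0
```

```bash

python3 - <<'E'
from h import *
f=shot("w_w")
rel(kp(-33,.018))
# expected tip location at stop
for th in (-34,-31,-28):
    t=np.radians(th); print(th,proj(f,[A[0]-.09*np.cos(t),A[1]-.09*np.sin(t),.094]).round(1))
E
```

```text
16.05 [ 0.5135 -0.2604  0.075 ] [ -4.6 -11.1   1.3] -0.003 [-0.59  0.5   1.72 -0.    0.91 -0.01]
[[0.0022, -0.0003, 0.001], [0.0055, 0.004, 0.0021]]
-34 [272.1 254. ]
-31 [272.7 264.5]
-28 [273.9 274.8]
```

View pics/w_w.png

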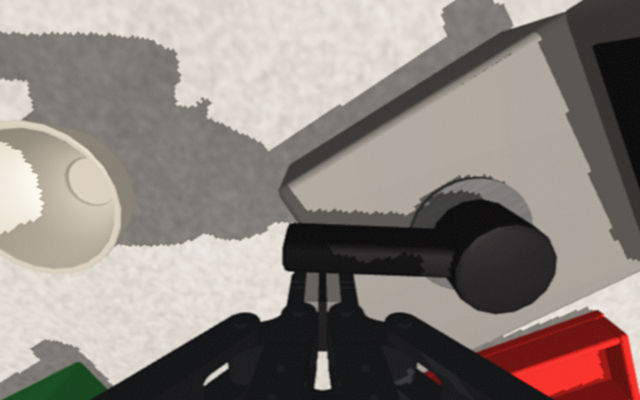

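```bash

python3 - <<'E'
from h import *
f=pickle.load(open("w_w.pkl","rb"))
def ang(a,b,z):
    v=onz(f,b,z)-onz(f,a,z); return np.degrees(np.arctan2(v[1],v[0]))
print("arm",ang((295,224),(435,229),.094),"console",ang((300,182),(535,38),.06), "hub",onz(f,(505,268),.098),"tip",onz(f,(288,238),.094))
g=cv2.imread("pics/w_w.png"); cv2.imwrite("pics/w_c.png",cv2.resize(g[170:330,260:580],None,fx=2.5,fy=2.5,interpolation=cv2.INTER_CUBIC))
E
```

```text
arm -35.192183758521104 console -0.9637465713875861 hub [ 0.58328662 -0.28464201  0.098     ] tip [ 0.51768588 -0.22880181  0.094     ]
```

View pics/w_c.png

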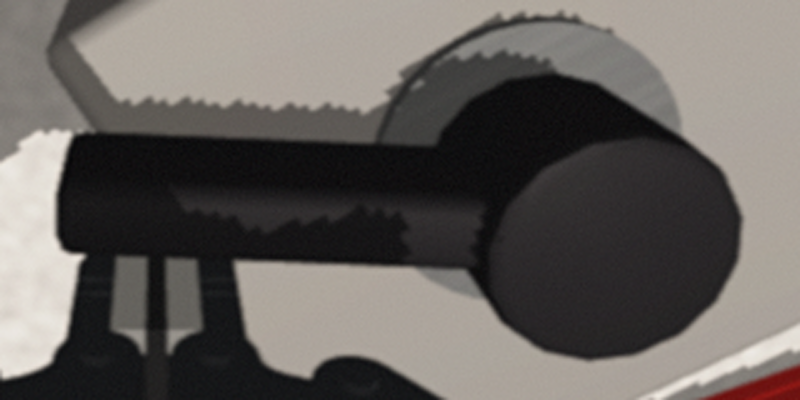

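The arm measures −35.2° against the console's −1.0°, which is 34.2° towards +y. The key is at its stop, and it has been held there over 0.6 s. Backing off and lifting so it springs back.

Request:
{"method": "apply_moves", "body": {
  "rot": [
    [0,0,0],
    [0,0,0],
    [0,0,0],
    [0,0,0],
    [0,0,0]
  ],
  "dp": [
    [-0.01,0,0],
    [-0.02,0,-0.02],
    [-0.02,0,-0.06],
    [-0.02,0,-0.1],
    [-0.02,0,-0.14]
  ],
  "claw": [0,0,0,0,0]
}}

```text
time: 16.55
ee_pos: [0.5011, -0.2729, 0.2151]
tcp_rot: [-2.76, -1.499, -0.0]
force: [0.9, 0.0, -0.8]
opening: 0.003
```

```bash

python3 - <<'E'
from h import *
rel(((0.47,-0.2,0.42),0))
E
```

```text
16.55 [ 0.5011 -0.2729  0.2151] [ 0.9  0.  -0.8] 0.003 [-0.62  0.33  1.59  0.    1.22 -0.04]
[[0.0444, -0.0659, -0.2049], [-0.0006, -0.0008, -0.5755]]
```

Request:
{"method": "apply_moves", "body": {
  "rot": [
    [0,0,-0.12],
    [0,0,-0.24],
    [0,0,-0.36],
    [0,0,-0.48],
    [0,0,-0.57]
  ],
  "dp": [
    [0.01,-0.012,-0.045],
    [0.02,-0.026,-0.09],
    [0.03,-0.04,-0.13],
    [0.04,-0.055,-0.17],
    [0.044,-0.066,-0.2]
  ],
  "claw": [0,0,0,0,0]
}}

```text
time: 17.05
ee_pos: [0.4699, -0.199, 0.4166]
tcp_rot: [2.22, 2.22, 0.002]
force: [-0.3, -0.8, -1.4]
opening: 0.001
```

Request:
{"method": "apply_moves", "body": {
  "rot": [
    [0,0,0],
    [0,0,0],
    [0,0,0],
    [0,0,0],
    [0,0,0]
  ],
  "dp": [
    [0.02,0,0],
    [0.05,0,0],
    [0.08,0,0],
    [0.1,0,0],
    [0.1,0,0]
  ],
  "claw": [0,0,0,0,0]
}}

```text
time: 17.55
ee_pos: [0.4704, -0.098, 0.4138]
tcp_rot: [-2.224, -2.218, -0.002]
force: [0.3, -0.5, 0.3]
opening: 0.001
```

Request:
{"method": "apply_moves", "body": {
  "rot": [
    [0,0,0],
    [0,0,0],
    [0,0,0],
    [0,0,0],
    [0,0,0]
  ],
  "dp": [
    [0,0,0],
    [0,0,0],
    [0,0,0],
    [0,0,0],
    [0,0,0]
  ],
  "claw": [0,0,0,0,0]
}}

```text
time: 18.05
ee_pos: [0.4713, -0.101, 0.413]
tcp_rot: [-2.231, -2.212, 0.0]
force: [-0.3, -0.1, 0.4]
opening: -0.002
```

```bash

python3 - <<'E'
from h import *
f=shot("x_w"); rel()
g=optics.grab_frame("side"); save(g,"pics/x_s0.png")
b=g["color"][150:330,250:450,::-1]
cv2.imwrite("pics/x_s.png",cv2.resize(b,None,fx=3.3,fy=3.3,interpolation=cv2.INTER_CUBIC))
E
```

```text
18.1 [ 0.4713 -0.1009  0.413 ] [ 0.1 -0.1 -0.7] 0.002 [-0.35  0.06  1.46  0.    1.62 -0.35]
```

View pics/x_w.png

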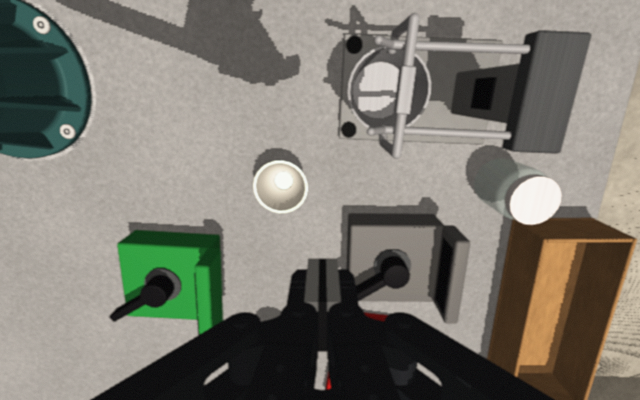

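View pics/x_s.png

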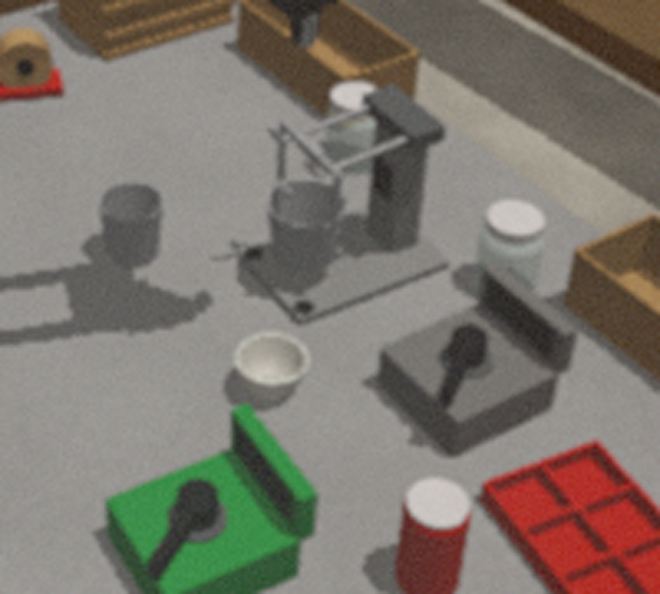

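The key is back at rest and the pail is still hanging. As a last numeric check, I'll difference the console area of the side view against the earlier picture.

```bash

python3 - <<'E'
from h import *
j=pickle.load(open("j_s.pkl","rb"))["color"]; g=optics.grab_frame("side")["color"]
def c(im):
    r=im[235:280,370:410].astype(int).sum(2); m=(r<110).astype(np.uint8); ys,xs=np.nonzero(m); return m.sum(),xs.mean(),ys.mean()
print(c(j),c(g)); d=np.abs(j[235:290,360:430].astype(int)-g[235:290,360:430]).sum(2);print("median/max diff",np.median(d),d.max(), (d>90).sum())
rel()
manip.close_job()
E
```

```text
(np.uint64(2), np.float64(37.0), np.float64(11.0)) (np.uint64(1), np.float64(38.0), np.float64(13.0))
median/max diff 7.0 48 0
18.2 [ 0.4713 -0.1007  0.413 ] [ 0.2 -0.5  0.2] -0.002 [-0.35  0.06  1.46  0.    1.62 -0.35]
the job is handed in; nothing more can be done
```

The pail is hanging on the weigh stand's hook and the scale is tared; I handed the job in at 18.2 s.

**Pail:** I gripped it by the sleeve, took its bar over the prong ends and lowered it until the prongs took the load. The force on the gripper went from −5 N to about +6 N, with the bar roughly 204 mm up (text: 205 mm). After I let go, the wrist and side views showed the bar across both prongs. They still did after the tare.

**Tare key:** I pushed the grey console's key along its arc to the stop and held it there for more than half a second. The position stopped advancing at about 12 N. In the image the arm stood 34.2° past the console's front direction (text: 34°). I then backed off, lifted clear and waited about 1.5 s. Against a side picture from before the push, no pixel in the console area had changed beyond noise, so the key is fully back.

**Other checks:**
- **Bystanders:** the can, mould, jars, ramekin and green console looked unmoved in the views I took, but I did not measure them one by one. The tape dispenser was outside most of those views.
- **Failed check:** one dark-pixel check for the key found almost no pixels at its threshold and told me nothing, so I relied on the picture difference.
- **Disagreement:** a predicted image position for the key tip at the stop was about 15 pixels off what I saw. The measured arm angle and the force settled that the key was at its stop.

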